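# Set up the painter's bridge over the glass

## Robot

A 6-joint arm with a two-finger parallel gripper is mounted at the origin on the work surface. World frame = base frame: x ahead of the robot, y to its left, z up, the work surface at z = 0. Lengths are in mm, angles in rad, forces in N, time in s.
With the tool pointing down it reaches from about 325 to 850 mm from the base axis. Payload 15.5 kg.
Tool frame: the origin (TCP) lies at the very end of the fingers, on their centre line; the grasp point (between the pads) lies 19 mm behind it; y points along the fingers, z is the direction in which the jaws open and shut, and the axes are right-handed (so a half turn about y gives the same grasp; the last joint's range is limited). The gripper opens to 91 mm and grips with 3 to 60 N. Pads are 32 mm wide; open, the fingers measure 118 mm over their backs; the gripper's body (76 mm by 178 mm) begins 60 mm behind the grasp point.
Start: joints at [1.206, 0.494, 1.345, -0, 1.302, -0.096], TCP at [166.582, 602.393, 213.915] pointing down, gripper open.
Joint ranges: [-2.91, 2.91], [-0.82, 2.16], [0.22, 2.67], [-1.22, 4.37], [0.12, 2.79], [-3.08, 3.08]. Speed limits (rad/s): [1.89, 1.89, 2.57, 3.01, 3.01, 3.01].

## Interface

Orientations are given as a unit quaternion [w, x, y, z].
In Python, from plant import bot, imaging, finish_job, nets gives the robot as it stands. The module is installed in compiled form; this text tells all that it offers.
- The arm moves only by the shell command python3 -m jog 'ROWS' [OPENING] [FORCE]. ROWS is a JSON object of lists of equal length, an entry for each row: "delta_pos": the shift along the tool's x, y, z in m, a list of three; "angular": the turn, a rotation vector about the tool's x, y, z in degrees, a list of three. In form: {"delta_pos": [[x, y, z], ...], "angular": [[rx, ry, rz], ...]}. A call has 1 to 8 rows; each row is the pose to reach, as a shift and turn from the pose commanded when the call began, along the tool's axes at that moment; what a row does not reach only later rows make up. A row lasts 1/8 s, in which the tool goes at most 62.5 mm and 10.7 degrees, less where a joint would pass 70% of its speed; a pose out of reach is approached as far as the arm can. A call with a gripper value outside its range is refused whole. OPENING is the finger opening in m, from 0 to 0.0912, set as the call begins (- or left out, the last holds). The fingers move at their own pace and stop on an object; FORCE is the grip in N (left out, the last holds). Time passes only in rows, so rows that repeat a pose let the fingers close. It gives the time, the measured TCP pose, the force and the opening at its end, in the units of the state.
- bot.sense(): the state, without advancing time (a new reading comes with each control period).
- imaging.capture(name): name is "side" or "top" or "wrist"; returns a dict with "frame" (384x512x3 uint8, red, green, blue), "intrinsics" (3x3 intrinsics, pixels), "k1" (the pictures are not rectified: a ray, as slopes to the right and down, at radius r is drawn at 1 + k1 r^2 times it, then the intrinsics apply), "eye" and "rotation" of the camera in the world. Camera axes: x right, y down, z forward; pixel columns grow to the right and rows downward; lengths in mm; the calibration is good to about 2 mm. A picture is of the moment at which its call begins. There is no depth.
- finish_job(): hands the job in, once; it reports no verdict.
Trained networks look in a picture, given as the dict that the camera call returned (one of the last four; its "shot" number tells which), for a name from the list of things; names that differ only in an ending like _2 or _b are one class to them, and where a whole thing is asked for, a point or a joint stands for the part that bears it (a point fixed in the world has none). Each returns a list of dicts, best first, with "score" (0 to 1); they miss things now and then, are a little off and sometimes report something else, mostly with a low value. They report only what shows in the picture. A call takes as long as a camera call.
- nets.recognise(label, picture): "at" ([x, y, z] in mm, in world coordinates, good to about 4 mm: the middle of the surface that is visible of it).
- nets.cut_out(label, picture): "pixels" (384x512 bool, what is visible of it).
- nets.mark_of(label, picture): "at" ([x, y, z] in mm, in world coordinates, good to about 4 mm: a listed point, or the origin of a listed thing).
The state is a dict: "time_s": time; "joint_positions": joint angles; "qd": joint speeds; "tau": joint torques, N m; "tcp_pos": TCP position; "ee_rot": TCP orientation; "force": force on the tool from outside, world axes, zero at the start; "moment": the same for the moment, N m; "grip_width": finger opening in mm.
Only numpy, scipy, OpenCV 4.12 (cv2) and the standard library are available. Lean on these libraries where they do the work, as an engineer would, in place of code of your own. Each camera call takes 0.05 s, during which the arm holds its last target.

## Task

Set up the painter's bridge over the glass block that stands between the two steel feet. First clear every squat jar standing near that block away onto the cork board, standing upright and fully on it, and slide a pair of equal sleeves down over the two studs, choosing the lowest size that still holds the bridge clear above the glass; only then lay the wooden bridge centred and square across both sleeves. Leave all the glass blocks and the glass dish where they stand.

Things in the scene. Friction and masses are not known exactly. Their poses are not given: they have to be found in the camera images.
- feet: Two identical dark steel foot plates fixed to the table (one body), each 50 x 50 x 6 mm with an upright steel stud (14 mm diameter, chamfered, its top 26 mm above the table). Origin on the table midway between the studs; its y axis runs from the right stud to the left stud (300 mm apart), z up. The glass block being painted stands between the feet, its centre within 20 mm of this origin.
- bridge_mid (a point): The centre of the bridge bar (10 mm above its underside); axes as the bridge.
- stud_left (a point): Point on the axis of the left stud (feet +y side), on top of its foot plate, 6 mm above the table.
- stud_right (a point): The same on the right stud (feet -y side).
- bridge: The painter's bridge: loose flat wooden bar 45 x 360 x 20 mm, 0.2 kg, at the start lying on the table beyond the feet. Origin at the centre of its underside; y along its length, z up. Either end may go to either foot.
- board: Fixed flat cork board for the jars, 140 (x) x 230 (y) x 6 mm, no rim. Origin at the centre of its underside; its top is 6 mm above the table.
- sleeve_low_1_mid (a point): Loose plain aluminium spacer sleeve, 30 mm tall, outside diameter 32 mm, bore 17 mm, standing upright among the other sleeves. This point is the middle of the sleeve: on its axis, halfway up; z along the axis.
- sleeve_low_2_mid (a point): Loose plain aluminium spacer sleeve, 30 mm tall, outside diameter 32 mm, bore 17 mm, standing upright among the other sleeves. This point is the middle of the sleeve: on its axis, halfway up; z along the axis.
- glass_low: Cast glass block, round, slightly tapered, 60 mm across the base, 26 mm tall. Origin at the centre of its underside. Of the three glass blocks, one stands between the feet; the other two stand aside on the table.
- sleeve_mid_1_mid (a point): Loose plain aluminium spacer sleeve, 44 mm tall, outside diameter 32 mm, bore 17 mm, standing upright among the other sleeves. This point is the middle of the sleeve: on its axis, halfway up; z along the axis.
- sleeve_mid_2_mid (a point): Loose plain aluminium spacer sleeve, 44 mm tall, outside diameter 32 mm, bore 17 mm, standing upright among the other sleeves. This point is the middle of the sleeve: on its axis, halfway up; z along the axis.
- glass_mid: Cast glass block, round, slightly tapered, 60 mm across the base, 42 mm tall. Origin at the centre of its underside. Of the three glass blocks, one stands between the feet; the other two stand aside on the table.
- sleeve_high_1_mid (a point): Loose plain aluminium spacer sleeve, 58 mm tall, outside diameter 32 mm, bore 17 mm, standing upright among the other sleeves. This point is the middle of the sleeve: on its axis, halfway up; z along the axis.
- sleeve_high_2_mid (a point): Loose plain aluminium spacer sleeve, 58 mm tall, outside diameter 32 mm, bore 17 mm, standing upright among the other sleeves. This point is the middle of the sleeve: on its axis, halfway up; z along the axis.
- glass_high: Cast glass block, round, slightly tapered, 60 mm across the base, 56 mm tall. Origin at the centre of its underside. Of the three glass blocks, one stands between the feet; the other two stand aside on the table.
- jar_1: Squat closed pigment jar with a white cap, 50 mm diameter, 36 mm tall, standing upright near the glass block between the feet; may be absent. Origin at the centre of its underside, z up.
- jar_2: Squat closed pigment jar with a white cap, 50 mm diameter, 36 mm tall, standing upright near the glass block between the feet; may be absent. Origin at the centre of its underside, z up.
- jar_3: Squat closed pigment jar with a white cap, 50 mm diameter, 36 mm tall, standing upright near the glass block between the feet; may be absent. Origin at the centre of its underside, z up.
- jar_4: Squat closed pigment jar with a white cap, 50 mm diameter, 36 mm tall, standing upright near the glass block between the feet; may be absent. Origin at the centre of its underside, z up.
- dish: Bystander: low glass dish, 76 mm diameter, 22 mm tall. Origin at the centre of its underside.

How it is judged (in metres and radians):
On the way, in this order (a step that is already met when the one before it is completed fails the run):
1. Every jar present stands upright on the cork board and the right pair of sleeves is down on the two studs (x of jar_1 in the frame of board between -0.06 and 0.06 m and y of jar_1 in the frame of board between -0.105 and 0.105 m and height (world z) of jar_1 between 0.004 and 0.012 m and angle between each of jar_1, jar_2, jar_3, jar_4's own z axis and vertical below 0.1 rad and linear speed of each of jar_1, jar_2, jar_3, jar_4 below 0.02 m/s and x of jar_2 in the frame of board between -0.06 and 0.06 m and y of jar_2 in the frame of board between -0.105 and 0.105 m and height (world z) of jar_2 between 0.004 and 0.012 m and x of jar_3 in the frame of board between -0.06 and 0.06 m and y of jar_3 in the frame of board between -0.105 and 0.105 m and height (world z) of jar_3 between 0.004 and 0.012 m and x of jar_4 in the frame of board between -0.06 and 0.06 m and y of jar_4 in the frame of board between -0.105 and 0.105 m and height (world z) of jar_4 between 0.004 and 0.012 m and ((horizontal distance between glass_low and feet below 0.05 m and horizontal distance between sleeve_low_1_mid and stud_left below 0.006 m and height (world z) of sleeve_low_1_mid between 0.017 and 0.025 m and horizontal distance between sleeve_low_2_mid and stud_right below 0.006 m and height (world z) of sleeve_low_2_mid between 0.017 and 0.025 m) or (horizontal distance between glass_low and feet below 0.05 m and horizontal distance between sleeve_low_2_mid and stud_left below 0.006 m and height (world z) of sleeve_low_2_mid between 0.017 and 0.025 m and horizontal distance between sleeve_low_1_mid and stud_right below 0.006 m and height (world z) of sleeve_low_1_mid between 0.017 and 0.025 m) or (horizontal distance between glass_mid and feet below 0.05 m and horizontal distance between sleeve_mid_1_mid and stud_left below 0.006 m and height (world z) of sleeve_mid_1_mid between 0.024 and 0.032 m and horizontal distance between sleeve_mid_2_mid and stud_right below 0.006 m and height (world z) of sleeve_mid_2_mid between 0.024 and 0.032 m) or (horizontal distance between glass_mid and feet below 0.05 m and horizontal distance between sleeve_mid_2_mid and stud_left below 0.006 m and height (world z) of sleeve_mid_2_mid between 0.024 and 0.032 m and horizontal distance between sleeve_mid_1_mid and stud_right below 0.006 m and height (world z) of sleeve_mid_1_mid between 0.024 and 0.032 m) or (horizontal distance between glass_high and feet below 0.05 m and horizontal distance between sleeve_high_1_mid and stud_left below 0.006 m and height (world z) of sleeve_high_1_mid between 0.031 and 0.039 m and horizontal distance between sleeve_high_2_mid and stud_right below 0.006 m and height (world z) of sleeve_high_2_mid between 0.031 and 0.039 m) or (horizontal distance between glass_high and feet below 0.05 m and horizontal distance between sleeve_high_2_mid and stud_left below 0.006 m and height (world z) of sleeve_high_2_mid between 0.031 and 0.039 m and horizontal distance between sleeve_high_1_mid and stud_right below 0.006 m and height (world z) of sleeve_high_1_mid between 0.031 and 0.039 m))), for 0.2 s.
2. The bridge lies across both sleeves (horizontal distance between bridge_mid and feet below 0.016 m and angle between the y axis of bridge_mid and the y axis of feet, either way round below 0.08 rad and angle between the z axis of bridge_mid and the z axis of feet, either way round below 0.03 rad and linear speed of bridge below 0.02 m/s and ((horizontal distance between glass_low and feet below 0.05 m and height (world z) of bridge_mid between 0.043 and 0.049 m) or (horizontal distance between glass_mid and feet below 0.05 m and height (world z) of bridge_mid between 0.057 and 0.063 m) or (horizontal distance between glass_high and feet below 0.05 m and height (world z) of bridge_mid between 0.071 and 0.077 m))), for 0.2 s.
At the end, for the whole second after the job is handed in: All jars upright on the board; the lowest sleeve pair that clears the glass (30 mm for 26, 44 for 42, 58 for 56) down on both foot plates within 6 mm of the studs; bridge resting on them, height to 3 mm, centred within 16 mm, square within 0.08 rad; glass moved under 20 mm (all of step 1 and all of step 2 and distance of each of glass_low, glass_mid, glass_high from where it was at the start of the episode below 0.02 m); the robot touches nothing.
It fails at once if the glass dish is pushed aside by more than 40 mm (distance of dish from where it was at the start of the episode above 0.04 m).
It fails at once if a glass block is overturned (angle between any of glass_low, glass_mid, glass_high's own z axis and vertical above 0.5 rad).
Of jar_1, jar_2, jar_3, jar_4 only 2 to 4 are there at a start; the rules pass over those that are not, and their reading is None.
At some moment in a run one of bridge, jar_1, jar_2, jar_3, jar_4 may be knocked a few centimetres aside while the robot is not near it.
It also fails if it takes over 210 s, if anything falls off the work surface, if the arm or the gripper's body presses on something with over 40 N, if the wrist force passes 120 N, or if a joint passes its speed limit or range.

## Working session

There is one attempt and no reset: what is moved stays moved. The work goes in short steps, Python scripts to look and compute and a shell command to move; the robot and the scene stay as the last step left them, time stands still between calls to the robot, and variables do not carry over. Pictures are saved under pics/ and viewed, and the job is handed in when it is done.

```bash
mkdir -p pics; ls
python3 - <<'E'
from plant import bot, imaging, nets
import cv2
print(bot.sense())
for n in ("side","top"):
    p=imaging.capture(n)
    print(n,p['intrinsics'],p['k1'],p['eye'],p['rotation'])
    cv2.imwrite(f'pics/{n}0.png',cv2.resize(p['frame'][:,:,::-1],(800,600),interpolation=cv2.INTER_CUBIC))
E
```

```text
pics
{'time_s': 0.0, 'joint_positions': array([ 1.20549827e+00,  4.94186963e-01,  1.34613595e+00, -1.63230749e-05,
        1.30252101e+00, -9.54856477e-02]), 'qd': array([-0.00108995, -0.00193452,  0.00015167, -0.00118325, -0.0005543 ,
       -0.00172826]), 'tau': array([ 8.85701738e-04, -8.78830147e+01, -3.81867206e+01,  7.06891296e-02,
        5.29071945e-02, -8.69158885e-05]), 'tcp_pos': array([166.44719567, 602.0222185 , 213.33429497]), 'ee_rot': array([-0.70025007,  0.70111402, -0.09519807,  0.09500686]), 'force': array([-0.14206176,  0.84455077,  1.10258293]), 'moment': array([ 0.04075717,  0.02346236, -0.01278315]), 'grip_width': 91.02498434302386}
side [[466.50815903   0.         257.19540832]
 [  0.         466.50815903 189.75751995]
 [  0.           0.           1.        ]] 0.05343963725958734 [   3.70805868 -596.08638038  896.1016827 ] [-0.36802467  0.86831287 -0.30482807  0.13293021]
top [[417.80232811   0.         253.83055474]
 [  0.         417.80232811 187.58183833]
 [  0.           0.           1.        ]] -0.06061167734053427 [ 486.28291866   51.41501214 1053.93463891] [-0.03447943  0.71419101 -0.69889448  0.01699642]
```

View pics/top0.png

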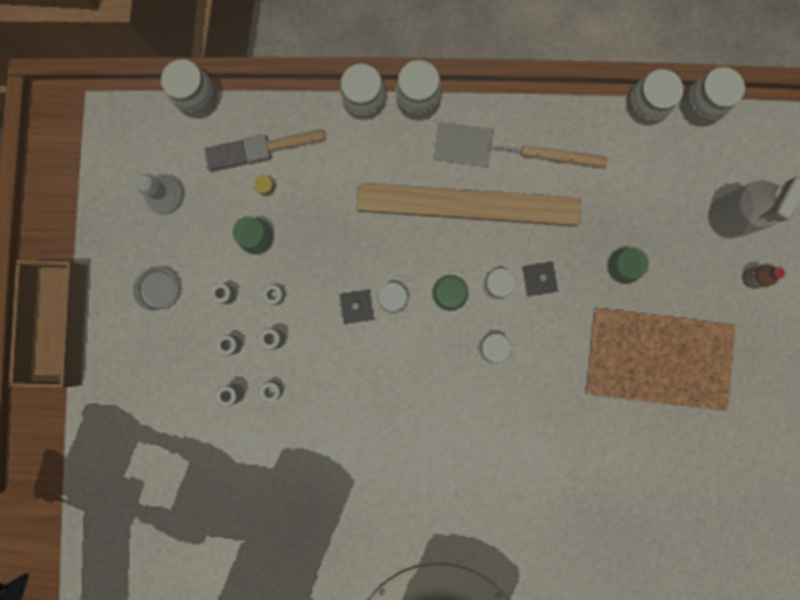

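View pics/side0.png

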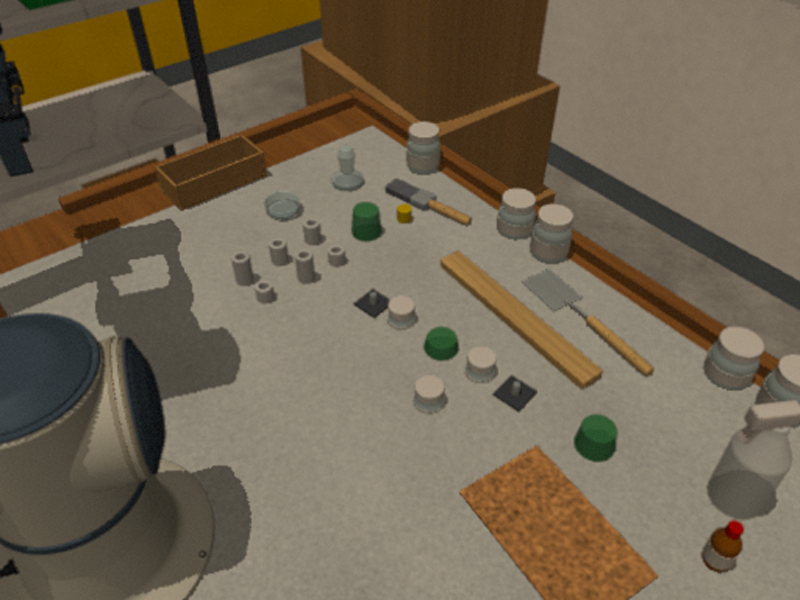

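```bash
cat > h.py <<'E'
import numpy as np, cv2
from scipy.spatial.transform import Rotation as R
from plant import bot, imaging, nets
def rot(q): return R.from_quat([q[1],q[2],q[3],q[0]]).as_matrix()
def ray(p,u,v):
    K=p['intrinsics'];k=p['k1']
    d=np.array([(u-K[0,2])/K[0,0],(v-K[1,2])/K[1,1]]);rd=np.linalg.norm(d);r=rd
    for _ in range(30): r=rd/(1+k*r*r)
    s=d*(r/rd if rd>0 else 1)
    return rot(p['rotation'])@np.array([s[0],s[1],1.])
def onz(p,u,v,z):
    d=ray(p,u,v);e=np.array(p['eye']);return (e+d*(z-e[2])/d[2])[:2]
def proj(p,X):
    c=rot(p['rotation']).T@(np.array(X,float)-p['eye']);s=c[:2]/c[2];s=s*(1+p['k1']*(s@s))
    K=p['intrinsics'];return np.array([s[0]*K[0,0]+K[0,2],s[1]*K[1,1]+K[1,2]])
def save(p,name,pts=()):
    im=cv2.resize(p['frame'][:,:,::-1],(800,600),interpolation=cv2.INTER_CUBIC)
    for X in pts:
        u=proj(p,X)*800/512; cv2.drawMarker(im,(int(u[0]),int(u[1])),(255,0,255),cv2.MARKER_CROSS,12,1)
    cv2.imwrite(f'pics/{name}.png',im)
E
python3 - <<'E'
from h import *
np.set_printoptions(precision=1,suppress=True)
for n in ("top","side"):
    p=imaging.capture(n)
    for l in "feet bridge board dish jar_1 glass_low glass_mid glass_high sleeve_low_1_mid sleeve_mid_1_mid sleeve_high_1_mid stud_left stud_right".split():
        for d in nets.mark_of(l,p)[:5]: print(n,l,round(d['score'],2),np.array(d['at']))
print(bot.sense()['time_s'])
E
```

```text
top feet 0.65 [395.1 335.5  27.4]
top bridge 0.89 [709.  -31.6   1.8]
top board 0.95 [ 466.6 -343.8   -2.1]
top dish 0.82 [563.9 467.1  -0.2]
top jar_1 0.8 [554.7  87.4   1.2]
top jar_1 0.65 [484.9 -78.8  -3. ]
top jar_1 0.55 [578.6 -80.4  -1.7]
top jar_1 0.39 [708.4 -33.6  -1.3]
top glass_low 0.8 [566.5  -8.3  -0.3]
top glass_low 0.59 [485.5 274.   30.4]
top glass_low 0.51 [563.5 467.1  -0.3]
top glass_mid 0.93 [ 614.9 -294.6    2.1]
top glass_high 0.71 [650.6 316.7   1.9]
top sleeve_low_1_mid 0.52 [400.6 278.7  15.8]
top sleeve_mid_1_mid 0.57 [556.3 352.7  23. ]
top sleeve_mid_1_mid 0.31 [554.6  87.6  -3.9]
top sleeve_high_1_mid 0.47 [486.5 272.1  29.5]
top stud_left 0.73 [558.  278.4  13. ]
top stud_left 0.72 [536.5 144.   10.2]
top stud_right 0.98 [ 590.7 -151.6    5.7]
top stud_right 0.55 [581.5 -84.5  -1.3]
side feet 0.67 [583.7 -83.6  -1.7]
side bridge 0.86 [707.6 -30.5   1.7]
side board 0.59 [ 464.1 -343.1    0.1]
side board 0.16 [395.4 334.4  31.9]
side dish 0.78 [560.6 471.8  -0.5]
side jar_1 0.66 [482.6 -79.3   0.1]
side jar_1 0.63 [581.1 -85.2  -1.6]
side jar_1 0.56 [558.3  84.2   0.1]
side glass_low 0.95 [563.6 -13.9   3.3]
side glass_mid 0.61 [ 610.2 -290.6    1.7]
side glass_high 0.6 [651.2 313.    1.3]
side sleeve_low_1_mid 0.48 [400.1 272.5  14.9]
side sleeve_mid_1_mid 0.44 [556.6 353.1  24.7]
side sleeve_high_1_mid 0.52 [483.5 270.1  27.6]
side stud_left 0.96 [540.6 143.8   4.8]
side stud_right 0.56 [ 588.6 -156.     7.6]
1.5
```

Run:
```python
from h import *
np.set_printoptions(precision=2,suppress=True)
print(rot(bot.sense()['ee_rot']))
P={n:imaging.capture(n) for n in ("top","side")}
import pickle;pickle.dump(P,open('P0.pkl','wb'))
def crop(n,c,w,name,s=8):
    p=P[n];u=proj(p,c);x,y=int(u[0]-w/2),int(u[1]-w/2)
    return cv2.resize(p['frame'][y:y+w,x:x+w,::-1],(400,400),interpolation=cv2.INTER_CUBIC),(x,y)
ims=[]
for n in P:
    a=[]
    for c in [(538,144,10),(590,-152,10)]:
        im,o=crop(n,c,40,'');print(n,o);a.append(im)
    ims.append(np.hstack(a))
cv2.imwrite('pics/feet.png',cv2.resize(np.vstack(ims),(600,600)))
ims=[crop(n,(478,312,10),128,'') for n in P]
print([i[1] for i in ims]);cv2.imwrite('pics/slv.png',np.hstack([i[0] for i in ims]))
```

```text
[[ 0.96 -0.    0.27]
 [-0.27 -0.    0.96]
 [-0.   -1.   -0.  ]]
top (207, 176)
top (325, 158)
side (217, 171)
side (308, 229)
[(96, 155), (121, 104)]
```

View pics/feet.png

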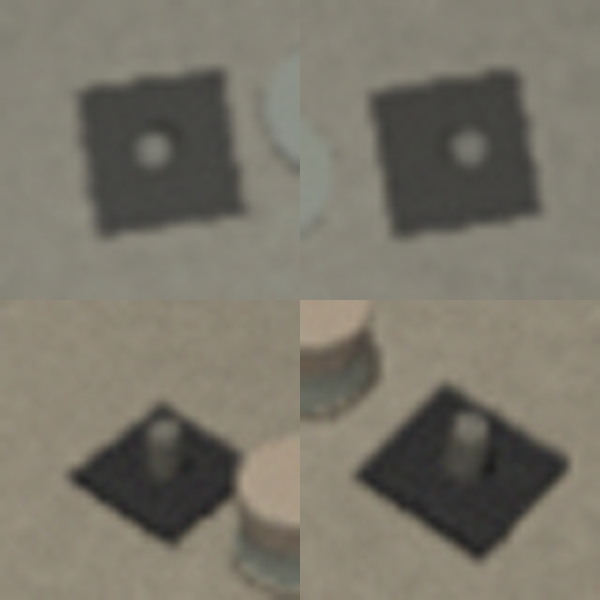

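View pics/slv.png

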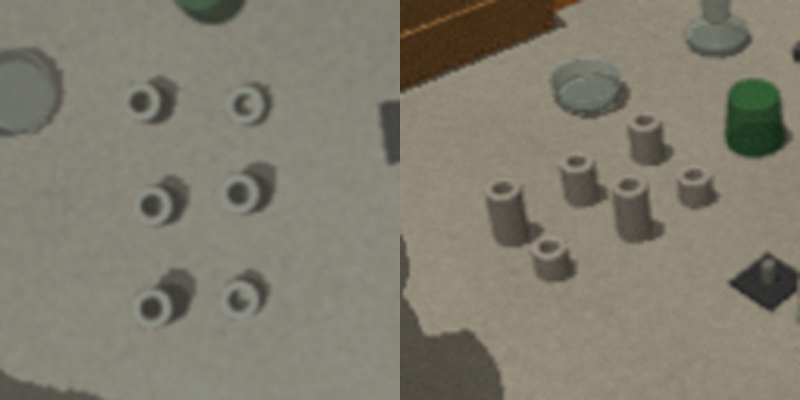

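```bash
python3 -m jog '{"delta_pos":[[0.045,0,-0.034],[0.09,0,-0.068],[0.135,0,-0.102],[0.18,0,-0.136],[0.225,0,-0.17],[0.27,0,-0.204],[0.315,0,-0.238],[0.36,0,-0.272]],"angular":[[0,9.3,0],[0,18.6,0],[0,27.9,0],[0,37.2,0],[0,46.5,0],[0,55.8,0],[0,65.1,0],[0,74.4,0]]}' 0.0912 20
```

```text
time_s: 2.6
tcp_pos: [442.1, 242.8, 214.1]
ee_rot: [-0.499, 0.499, -0.501, 0.501]
force: [0.3, 0.8, 0.4]
grip_width: 91.1
```

```bash
python3 -m jog '{"delta_pos":[[0.039,0.016,0.0285],[0.078,0.032,0.057],[0.117,0.048,0.086],[0.157,0.064,0.1145],[0.157,0.064,0.1145]],"angular":[[0,0,0],[0,0,0],[0,0,0],[0,0,0],[0,0,0]]}'
python3 - <<'E'
from h import *
np.set_printoptions(precision=2,suppress=True)
print(rot(bot.sense()['ee_rot']))
p=imaging.capture('wrist');save(p,'w1');print(p['eye'],rot(p['rotation']))
for l in ('jar_1','glass_low'):
  for d in nets.mark_of(l,p): print(l,d['score'],np.array(d['at']))
E
```

```text
time_s: 3.22
tcp_pos: [557.2, 85.0, 148.7]
ee_rot: [0.5, -0.5, 0.5, -0.5]
force: [-0.4, 0.4, -0.4]
grip_width: 90.8
[[-0. -0.  1.]
 [-1. -0. -0.]
 [ 0. -1. -0.]]
[558.7  164.15 320.06] [[ 1.   -0.   -0.  ]
 [-0.   -0.96 -0.28]
 [-0.    0.28 -0.96]]
jar_1 0.95 [480.4 -76.5   5.9]
jar_1 0.78 [555.6  86.7  -4.9]
jar_1 0.63 [580.7 -84.6  -3.6]
glass_low 0.82 [568.8  -6.7   2.1]
```

View pics/w1.png

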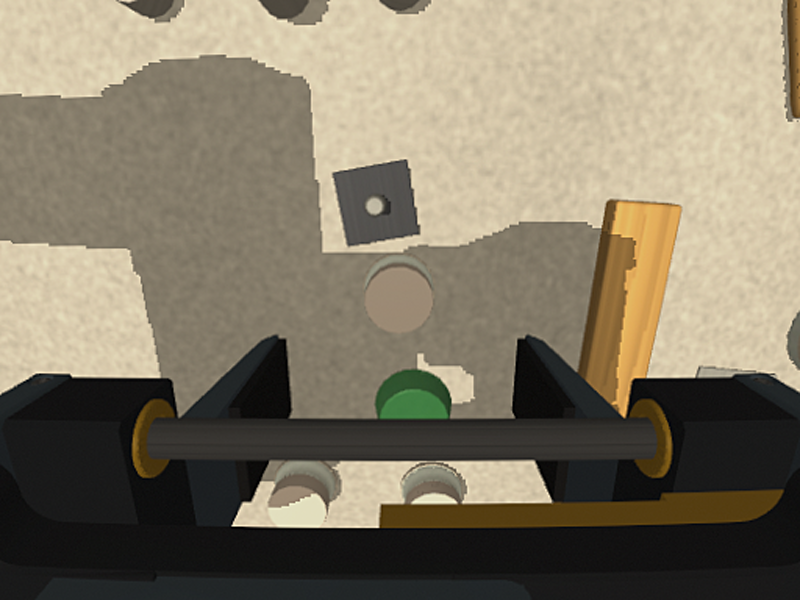

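```bash
cat >> h.py <<'E'
def stud(p,X):
    u=proj(p,X);x,y=int(u[0])-12,int(u[1])-12
    g=cv2.cvtColor(p['frame'],cv2.COLOR_RGB2GRAY)[y:y+24,x:x+24]
    return g,x,y
def blobc(p,X,thr,z,area=(3,400)):
    # bright blob nearest X surrounded by dark plate
    g=cv2.cvtColor(p['frame'],cv2.COLOR_RGB2GRAY).astype(float)
    u=proj(p,X);b=(g>thr).astype(np.uint8);n,lab,st,c=cv2.connectedComponentsWithStats(b)
    ok=[i for i in range(1,n) if area[0]<=st[i,4]<=area[1]]
    i=min(ok,key=lambda i:np.hypot(*(c[i]-u)))
    m=cv2.dilate((lab==i).astype(np.uint8),np.ones((3,3)));w=m*np.maximum(g-thr*0.8,0)
    yy,xx=np.mgrid[:g.shape[0],:g.shape[1]];cc=(w*xx).sum()/w.sum(),(w*yy).sum()/w.sum()
    return cc,st[i,4],onz(p,*cc,z)
E
python3 - <<'E'
from h import *
import pickle
p=imaging.capture('wrist')
g,x,y=stud(p,(538,144,26));print(x,y);print(g[4:20,4:20])
for t in (90,110,130,150): print(blobc(p,(538,144,26),t,26))
P=pickle.load(open('P0.pkl','rb'))
for X in ((538,144,26),(590,-152,26)):
  for t in (80,90,100): print(blobc(P['top'],X,t,26))
E
```

```text
225 121
[[ 82  84  83  83  82  83  84  83  83  83  82  84  85  83  84  82]
 [ 81  84  83  82  83  83  84  83  82  82  82  82  82  80  80  82]
 [ 83  82  83  82  83  83  84  84  83  83  81  82  80  76  75  76]
 [ 82  83  83  83  83  82  84  83  81  82  89  95  92  88  84  75]
 [ 83  82  84  83  82  82  81  81  88  97 105 125 128 119 107  92]
 [ 83  82  83  83  82  81  79  87 106 125 142 163 171 164 152 123]
 [ 83  82  83  83  84  81  83  98 129 164 183 184 183 183 189 168]
 [ 82  82  83  82  83  79  92 118 163 187 186 182 179 178 179 185]
 [ 83  83  83  82  83  78  95 140 183 189 185 182 182 181 178 178]
 [ 82  82  83  84  83  77  92 148 184 186 184 183 182 182 181 181]
 [ 82  83  83  83  83  77  92 146 184 189 184 183 182 182 181 183]
 [ 84  82  81  83  83  77  86 128 178 188 185 185 184 183 182 185]
 [ 84  82  81  83  83  81  76  91 158 183 184 183 183 184 185 189]
 [ 83  82  82  82  84  83  77  82 121 164 183 185 184 186 191 185]
 [ 83  81  81  82  83  82  80  79  81 115 157 164 170 174 164 134]
 [ 84  82  82  82  83  83  81  79  74  74  97 102 113 120  86  65]]
((np.float64(240.94
[... 458 characters left out ...]
oat64(226.8702757916241), np.float64(195.7211440245148)), np.int32(21), array([539.47632608, 143.80266625]))
((np.float64(226.93815987933635), np.float64(195.61236802413273)), np.int32(16), array([539.74870158, 143.64201506]))
((np.float64(226.94646680942185), np.float64(195.56531049250535)), np.int32(12), array([539.86542189, 143.62461502]))
((np.float64(347.188679245283), np.float64(177.26179245283018)), np.int32(20), array([ 591.30051882, -152.0098192 ]))
((np.float64(347.130890052356), np.float64(177.24956369982547)), np.int32(15), array([ 591.32784564, -151.86699573]))
((np.float64(347.13953488372096), np.float64(177.24289405684755)), np.int32(10), array([ 591.3448181 , -151.88824366]))
```

```bash
python3 -m jog '{"delta_pos":[[-0.001,0.047,-0.001],[-0.001,0.094,-0.001],[-0.001,0.141,-0.001],[-0.001,0.141,-0.001]],"angular":[[0,0,0],[0,0,0],[0,0,0],[0,0,0]]}'
python3 -m jog '{"delta_pos":[[0,0,0],[0,0,0],[0,0,0],[0,0,0],[0,0,0],[0,0,0]],"angular":[[0,0,0],[0,0,0],[0,0,0],[0,0,0],[0,0,0],[0,0,0]]}' 0.03 20
```

```text
time_s: 3.92
tcp_pos: [552.6, 89.4, 7.1]
ee_rot: [-0.5, 0.502, -0.5, 0.498]
force: [0.3, -0.1, 1.1]
grip_width: 91.1
time_s: 4.68
tcp_pos: [555.1, 88.6, 9.1]
ee_rot: [0.501, -0.501, 0.499, -0.499]
force: [-1.0, 0.2, 6.2]
grip_width: 44.6
```

Run:
```python
from h import *
import pickle
np.set_printoptions(precision=1,suppress=True)
P=pickle.load(open('P0.pkl','rb'))
p=P['top']
print('board',[onz(p,u*.64,v*.64,6) for u,v in ((597,309),(734,323),(727,409),(586,395))])
print('bridge',[onz(p,u*.64,v*.64,20) for u,v in ((358,184),(580,199))],[onz(p,u*.64,v*.64,20) for u,v in ((579,224),(358,210))])
hsv=cv2.cvtColor(p['frame'],cv2.COLOR_RGB2HSV)
b=nets  # live look
p=imaging.capture('top')
m=nets.cut_out('board',p)[0]['pixels'].astype(np.uint8)
q=cv2.boxPoints(cv2.minAreaRect(cv2.findNonZero(m)));print([onz(p,*a,6) for a in q])
m=nets.cut_out('bridge',p)[0]['pixels'].astype(np.uint8)
q=cv2.boxPoints(cv2.minAreaRect(cv2.findNonZero(m)));print([onz(p,*a,20) for a in q])
print(bot.sense()['grip_width'],bot.sense()['tcp_pos'])
save(p,'t2')
```

```text
board [array([ 543.6, -243.9]), array([ 525.4, -466.7]), array([ 387.7, -454.2]), array([ 406.2, -226.9])]
bridge [array([736.6, 144.1]), array([ 718.9, -213. ])] [array([ 678.2, -211.3]), array([694.1, 142.9])]
[array([ 408. , -221.8]), array([ 547.5, -237.6]), array([ 524.9, -471.5]), array([ 385. , -453.5])]
[array([692.1, 147.4]), array([740.4, 145.6]), array([ 723.1, -214.7]), array([ 675.1, -211.5])]
44.36339841887559 [555.1  88.5   9.1]
```

```bash
python3 -m jog '{"delta_pos":[[0,-0.05,0],[0.01,-0.1,0],[0.07,-0.11,-0.012],[0.13,-0.11,-0.024],[0.19,-0.11,-0.036],[0.25,-0.11,-0.048],[0.31,-0.11,-0.06],[0.37,-0.11,-0.07]],"angular":[[0,0,0],[0,0,0],[0,0,0],[0,0,0],[0,0,0],[0,0,0],[0,0,0],[0,0,0]]}'
python3 - <<'E'
from h import *
p=imaging.capture('side');save(p,'s3');p=imaging.capture('wrist');save(p,'w3');print(bot.sense()['tcp_pos'])
E
```

```text
time_s: 5.82
tcp_pos: [485.0, -283.5, 118.9]
ee_rot: [0.501, -0.501, 0.5, -0.499]
force: [1.5, -0.1, -2.1]
grip_width: 44.4
[ 485.08279733 -287.16206958  118.87619493]
```

View pics/s3.png

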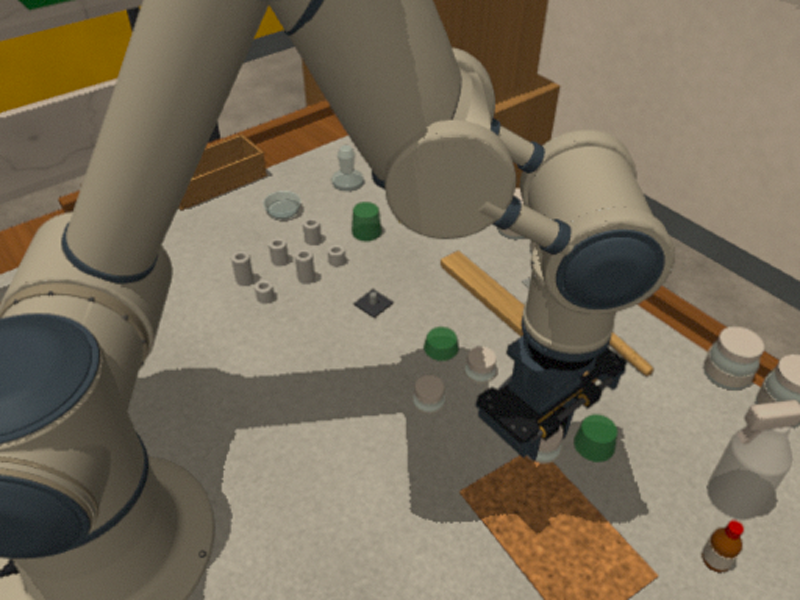

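```bash
python3 -m jog '{"delta_pos":[[0.058,0,-0.012],[0.115,0,-0.025],[0.129,0.03,-0.025],[0.129,0.075,-0.025],[0.129,0.095,-0.025],[0.129,0.104,-0.025],[0.129,0.104,-0.025],[0.129,0.104,-0.025]],"angular":[[0,0,0],[0,0,0],[0,0,0],[0,0,0],[0,0,0],[0,0,0],[0,0,0],[0,0,0]]}'
python3 -c "
from h import *
print(bot.sense())"
```

```text
time_s: 6.92
tcp_pos: [461.5, -410.8, 15.4]
ee_rot: [0.501, -0.501, 0.499, -0.5]
force: [-0.8, 0.0, -0.7]
grip_width: 44.7
{'time_s': 6.925, 'joint_positions': array([-8.23927125e-01,  7.22056279e-01,  1.54218812e+00,  5.11020105e-05,
        8.76559276e-01, -8.26558823e-01]), 'qd': array([-0.00064786, -0.00099249, -0.00087046,  0.00096031, -0.00148507,
        0.00015176]), 'tau': array([-7.13189319e-02, -9.40489411e+01, -2.47726411e+01,  7.36775226e-03,
        1.01037123e-01,  3.34555501e-03]), 'tcp_pos': array([ 461.53017869, -410.78696281,   15.42936089]), 'ee_rot': array([ 0.50065206, -0.50064653,  0.49907051, -0.49962906]), 'force': array([-0.83954767,  0.0113677 , -0.73378551]), 'moment': array([-0.08562434,  0.02712845, -0.00522013]), 'grip_width': 44.71288100569642}
```

```bash
python3 -m jog '{"delta_pos":[[0,0.001,0],[0,0.001,0]],"angular":[[0,0,0],[0,0,0]]}' 
python3 -m jog '{"delta_pos":[[0,0,0],[0,0,0],[0,0,0],[0,-0.03,0],[0,-0.09,0],[-0.06,-0.105,0.01],[-0.12,-0.105,0.02],[-0.18,-0.105,0.02]],"angular":[[0,0,0],[0,0,0],[0,0,0],[0,0,0],[0,0,0],[0,0,0],[0,0,0],[0,0,0]]}' 0.0912
python3 - <<'E'
from h import *
p=imaging.capture('top');save(p,'t3');print(bot.sense()['tcp_pos'])
for d in nets.mark_of('jar_1',p): print(d['score'],np.array(d['at']))
E
```

```text
time_s: 7.18
tcp_pos: [461.3, -410.7, 14.1]
ee_rot: [0.501, -0.501, 0.499, -0.499]
force: [0.1, 0.4, -0.5]
grip_width: 44.6
time_s: 8.18
tcp_pos: [481.2, -229.1, 119.3]
ee_rot: [0.501, -0.5, 0.499, -0.5]
force: [0.7, 1.2, -0.1]
grip_width: 90.8
[ 479.16195624 -222.2649819   118.80749131]
0.78 [ 4.808e+02 -7.710e+01 -4.000e-01]
0.68 [579.2 -81.7  -1.9]
0.21 [398.5 278.3  12.9]
```

View pics/t3.png

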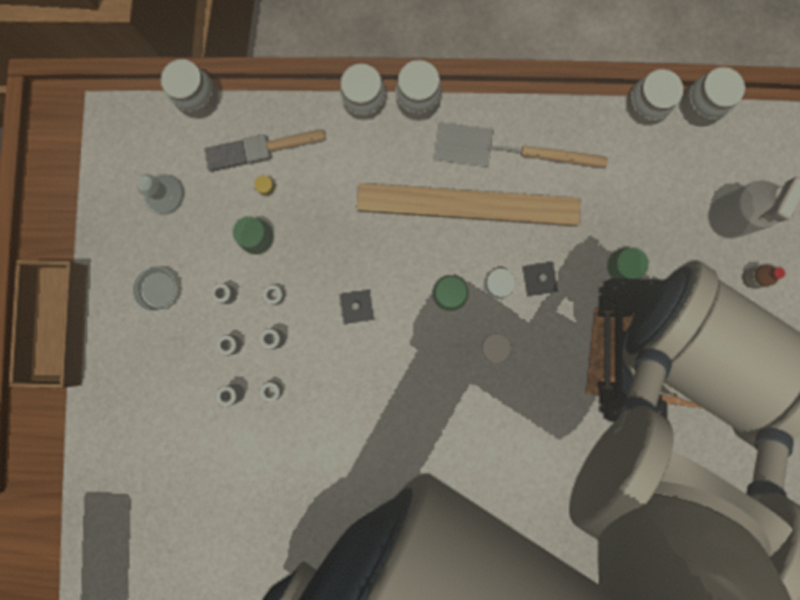

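```bash
python3 -m jog '{"delta_pos":[[-0.06,0,0.001],[-0.115,0,0.002],[-0.138,0,0.003],[-0.138,0,0.003],[-0.138,0,0.003]],"angular":[[0,0,0],[0,0,0],[0,0,0],[0,0,0],[0,0,0]]}'
python3 - <<'E'
from h import *
print(bot.sense()['tcp_pos'])
p=imaging.capture('wrist')
for d in nets.mark_of('jar_1',p): print(d['score'],np.array(d['at']))
print(bot.sense()['tcp_pos'])
E
```

```text
time_s: 8.9
tcp_pos: [483.6, -93.4, 119.0]
ee_rot: [-0.501, 0.501, -0.499, 0.5]
force: [1.0, -0.0, -0.1]
grip_width: 91.4
[483.61238209 -93.36239533 118.96525706]
0.87 [578.8 -83.3  -4.7]
0.73 [479.7 -78.7   4.5]
[483.55335764 -93.63221268 118.92364097]
```

```bash
python3 -m jog '{"delta_pos":[[-0.015,0.02,-0.002],[-0.015,0.06,-0.002],[-0.015,0.1,-0.002],[-0.015,0.111,-0.002],[-0.015,0.111,-0.002]],"angular":[[0,0,0],[0,0,0],[0,0,0],[0,0,0],[0,0,0]]}'
python3 -m jog '{"delta_pos":[[0,0,0],[0,0,0],[0,0,0],[0,0,0],[0,0,0],[0,0,0]],"angular":[[0,0,0],[0,0,0],[0,0,0],[0,0,0],[0,0,0],[0,0,0]]}' 0.03 20
python3 -m jog '{"delta_pos":[[0,-0.03,0],[0,-0.08,0],[0.04,-0.11,0],[0.10,-0.11,-0.003],[0.16,-0.11,-0.007],[0.22,-0.11,-0.011],[0.26,-0.11,-0.015],[0.265,-0.11,-0.016]],"angular":[[0,0,0],[0,0,0],[0,0,0],[0,0,0],[0,0,0],[0,0,0],[0,0,0],[0,0,0]]}'
```

```text
time_s: 9.62
tcp_pos: [481.2, -78.1, 7.9]
ee_rot: [-0.5, 0.501, -0.5, 0.499]
force: [-0.2, 0.2, -0.3]
grip_width: 91.4
time_s: 10.38
tcp_pos: [481.3, -77.6, 7.9]
ee_rot: [-0.501, 0.501, -0.499, 0.499]
force: [-1.1, 1.5, 3.2]
grip_width: 45.2
time_s: 11.38
tcp_pos: [465.5, -345.2, 117.6]
ee_rot: [-0.5, 0.5, -0.5, 0.5]
force: [-0.2, 1.4, -0.5]
grip_width: 44.8
```

```bash
python3 -m jog '{"delta_pos":[[0,0.03,0],[0,0.08,0],[0,0.1,0],[0,0.104,0],[0,0.104,0]],"angular":[[0,0,0],[0,0,0],[0,0,0],[0,0,0],[0,0,0]]}'
python3 -m jog '{"delta_pos":[[0,0,0],[0,0,0],[0,0,0],[0,-0.03,0],[0,-0.09,0],[-0.06,-0.105,0.02],[-0.12,-0.105,0.04],[-0.18,-0.105,0.06]],"angular":[[0,0,0],[0,0,0],[0,0,0],[0,0,0],[0,0,0],[0,0,0],[0,0,0],[0,0,0]]}' 0.0912
python3 -m jog '{"delta_pos":[[-0.05,0,0.02],[-0.08,0,0.05],[-0.08,0,0.053],[-0.08,0,0.053],[-0.08,0,0.053]],"angular":[[0,0,0],[0,0,0],[0,0,0],[0,0,0],[0,0,0]]}'
python3 - <<'E'
from h import *
print(bot.sense()['tcp_pos'])
p=imaging.capture('wrist');save(p,'w4')
for d in nets.mark_of('jar_1',p): print(d['score'],np.array(d['at']))
p=imaging.capture('top')
for d in nets.mark_of('jar_1',p): print(d['score'],np.array(d['at']))
E
```

```text
time_s: 12.0
tcp_pos: [465.7, -341.3, 13.9]
ee_rot: [0.501, -0.501, 0.5, -0.499]
force: [-0.2, -0.1, -0.7]
grip_width: 44.7
time_s: 13.0
tcp_pos: [524.9, -164.7, 119.4]
ee_rot: [0.501, -0.5, 0.499, -0.5]
force: [1.3, -0.5, 0.5]
grip_width: 91.1
time_s: 13.62
tcp_pos: [576.4, -86.9, 118.8]
ee_rot: [-0.5, 0.5, -0.5, 0.5]
force: [0.2, -0.6, 0.5]
grip_width: 91.6
[576.3854006  -86.94820108 118.84437679]
0.76 [581.4 -85.8  -6.5]
0.91 [ 466.4 -342.     4.6]
0.82 [ 462.4 -408.6    2.1]
0.34 [475.  345.9  25.2]
```

```bash
python3 -m jog '{"delta_pos":[[-0.003,0.02,0.004],[-0.003,0.06,0.004],[-0.003,0.1,0.004],[-0.003,0.111,0.004],[-0.003,0.111,0.004]],"angular":[[0,0,0],[0,0,0],[0,0,0],[0,0,0],[0,0,0]]}'
python3 -m jog '{"delta_pos":[[0,0,0],[0,0,0],[0,0,0],[0,0,0],[0,0,0],[0,0,0]],"angular":[[0,0,0],[0,0,0],[0,0,0],[0,0,0],[0,0,0],[0,0,0]]}' 0.03 20
python3 -m jog '{"delta_pos":[[0,-0.03,0],[0,-0.08,0],[0.04,-0.11,-0.02],[0.085,-0.11,-0.05],[0.13,-0.11,-0.08],[0.17,-0.11,-0.105],[0.185,-0.11,-0.11],[0.186,-0.11,-0.11]],"angular":[[0,0,0],[0,0,0],[0,0,0],[0,0,0],[0,0,0],[0,0,0],[0,0,0],[0,0,0]]}'
```

```text
time_s: 14.45
tcp_pos: [581.0, -83.2, 8.1]
ee_rot: [-0.5, 0.501, -0.5, 0.499]
force: [0.1, 0.6, 0.5]
grip_width: 91.0
time_s: 15.2
tcp_pos: [581.1, -83.1, 7.9]
ee_rot: [-0.501, 0.501, -0.499, 0.499]
force: [0.5, -0.1, 0.7]
grip_width: 44.5
time_s: 16.2
tcp_pos: [471.6, -269.9, 117.9]
ee_rot: [0.5, -0.5, 0.5, -0.5]
force: [0.6, 0.3, -0.8]
grip_width: 44.4
```

```bash
python3 -m jog '{"delta_pos":[[0.001,0.03,0],[0.001,0.08,0],[0.001,0.1,0],[0.001,0.104,0],[0.001,0.104,0]],"angular":[[0,0,0],[0,0,0],[0,0,0],[0,0,0],[0,0,0]]}'
python3 -m jog '{"delta_pos":[[0,0,0],[0,0,0],[0,0,0],[0,-0.03,0],[0,-0.09,0.03],[-0.03,-0.135,0.07],[-0.06,-0.135,0.115],[-0.06,-0.135,0.12]],"angular":[[0,0,0],[0,0,0],[0,0,0],[0,0,0],[0,0,0],[0,0,0],[0,0,0],[0,0,0]]}' 0.0912
python3 -m jog '{"delta_pos":[[0,0,0],[0,0,0]],"angular":[[0,0,0],[0,0,0]]}'
python3 - <<'E'
from h import *
print(bot.sense()['tcp_pos'])
p=imaging.capture('wrist');save(p,'w5')
for t in (90,110,130): print(blobc(p,(591,-152,26),t,26))
p=imaging.capture('top')
for d in nets.mark_of('jar_1',p): print(d['score'],np.array(d['at']))
E
```

```text
time_s: 16.82
tcp_pos: [472.1, -268.9, 14.0]
ee_rot: [0.501, -0.501, 0.499, -0.499]
force: [0.0, 0.5, -1.9]
grip_width: 44.3
time_s: 17.82
tcp_pos: [594.4, -207.9, 149.9]
ee_rot: [0.502, -0.501, 0.498, -0.499]
force: [-0.2, -0.6, -0.7]
grip_width: 91.1
time_s: 18.08
tcp_pos: [590.3, -210.6, 148.4]
ee_rot: [-0.5, 0.501, -0.5, 0.499]
force: [0.2, 0.4, -0.1]
grip_width: 91.0
[ 590.25213891 -210.60209854  148.42967608]
((np.float64(258.05925155925155), np.float64(131.35724185724186)), np.int32(84), array([ 592.74929539, -152.62343395]))
((np.float64(347.9947368421053), np.float64(148.5236842105263)), np.int32(4), array([ 682.45247588, -169.15218923]))
((np.float64(232.95304347826087), np.float64(134.6486956521739)), np.int32(8), array([ 568.1203161 , -155.79027886]))
0.64 [397.9 337.   29.6]
0.48 [ 462.8 -411.4    3.3]
0.42 [566.3  -6.6   1.5]
```

View pics/w5.png

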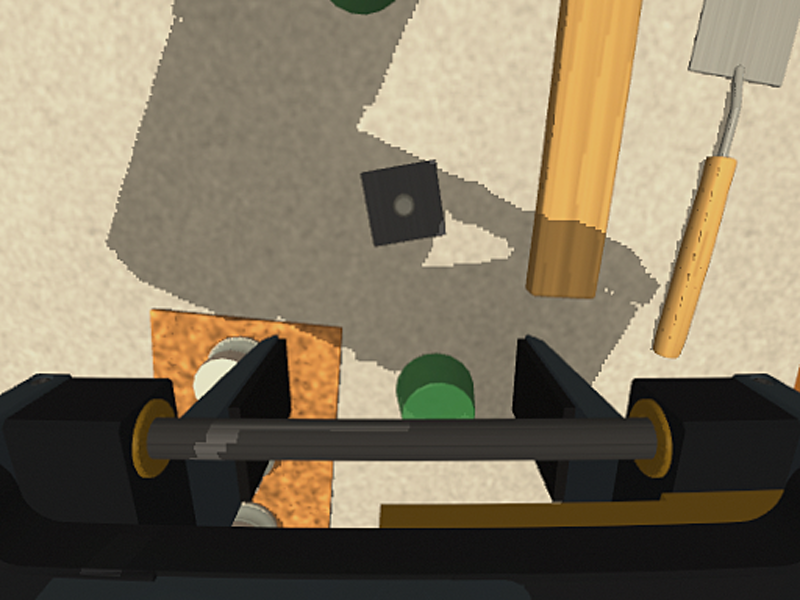

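```bash
python3 -m jog '{"delta_pos":[[-0.06,0,-0.005],[-0.12,0,-0.01],[-0.18,0,-0.015],[-0.24,0,-0.02],[-0.3,0,-0.025],[-0.36,0,-0.03],[-0.41,0,-0.034],[-0.43,0,-0.034]],"angular":[[0,0,0],[0,0,0],[0,0,0],[0,0,0],[0,0,0],[0,0,0],[0,0,0],[0,0,0]]}'
python3 -m jog '{"delta_pos":[[0,0,0],[0,0,0]],"angular":[[0,0,0],[0,0,0]]}'
python3 - <<'E'
from h import *
print(bot.sense()['tcp_pos'])
p=imaging.capture('wrist');save(p,'w6')
u=proj(p,(557,278,30));print(u)
x,y=int(u[0])-25,int(u[1])-25
cv2.imwrite('pics/w6c.png',cv2.resize(p['frame'][y:y+50,x:x+50,::-1],(500,500),interpolation=cv2.INTER_NEAREST));print(x,y)
for d in nets.mark_of('sleeve_low_1_mid',p): print(d['score'],np.array(d['at']))
p=imaging.capture('top');save(p,'t6')
for d in nets.mark_of('jar_1',p): print(d['score'],np.array(d['at']))
E
```

```text
time_s: 19.23
tcp_pos: [555.7, 221.8, 148.9]
ee_rot: [0.501, -0.501, 0.499, -0.499]
force: [1.0, -0.3, -0.0]
grip_width: 91.2
time_s: 19.48
tcp_pos: [556.5, 218.4, 148.8]
ee_rot: [-0.5, 0.501, -0.5, 0.5]
force: [-0.3, -0.9, -0.1]
grip_width: 91.1
[556.51043661 218.449519   148.83105412]
[255.84679144 129.88802681]
230 104
0.91 [401.1 271.7   7.6]
0.88 [ 460.  -410.2    3.8]
0.65 [ 468.9 -267.8    3.7]
0.58 [ 467.1 -344.     6.8]
```

View pics/w6.png

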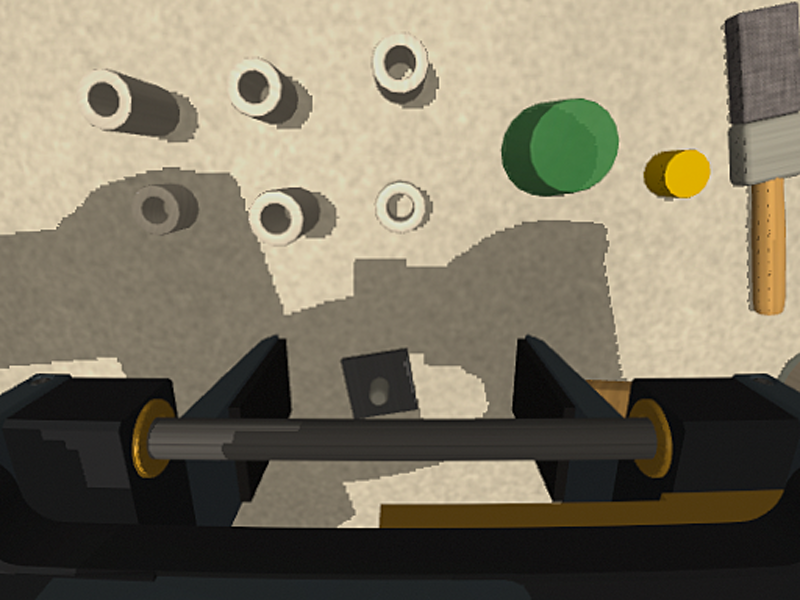

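View pics/w6c.png

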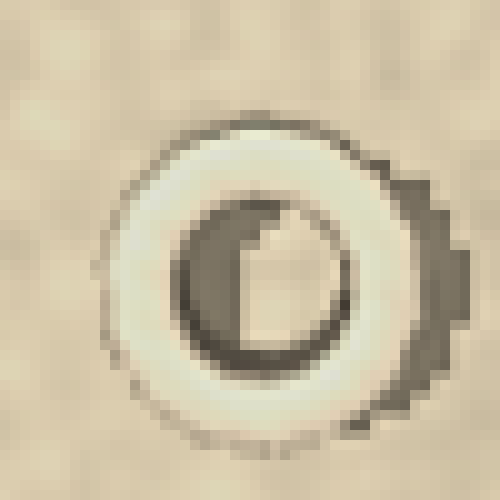

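View pics/t6.png

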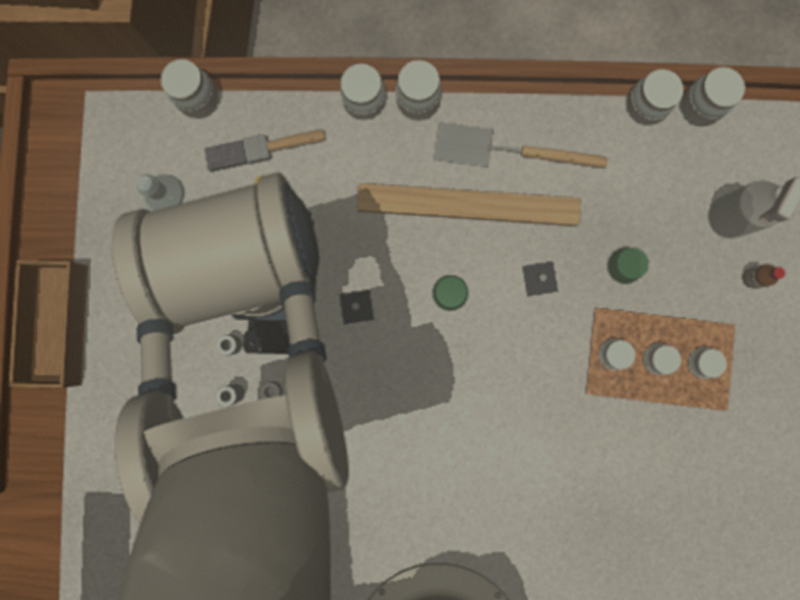

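Run:
```python
from h import *
p=imaging.capture('wrist')
print(onz(p,255.8,131.6,30),p['eye'],bot.sense()['tcp_pos'])
print(onz(p,401/800*512-.3,206.5/600*384-.3,30))
import pickle
t=pickle.load(open('P0.pkl','rb'))['top']
for X in ((557,278,30),(400,278,30)):
    u=proj(t,X);x,y=int(u[0])-12,int(u[1])-12
    im=cv2.resize(t['frame'][y:y+24,x:x+24,::-1],(480,480),interpolation=cv2.INTER_NEAREST);print(x,y)
    cv2.imwrite(f'pics/ts{int(X[0])}.png',im)
```

```text
[557.06083791 276.69068565] [557.84936327 297.86577188 320.30196148] [556.54204347 218.94683447 148.94342507]
[557.58261044 276.44309803]
160 175
158 239
```

View pics/ts557.png

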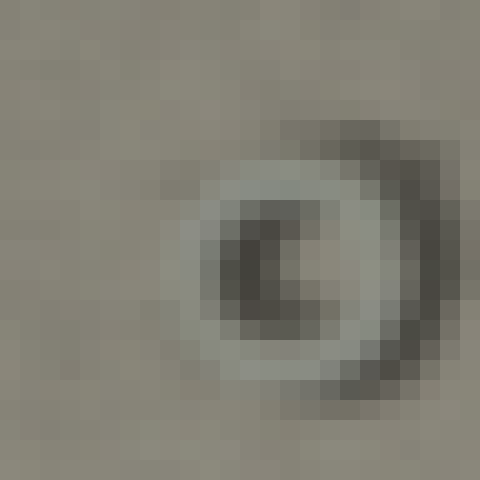

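```bash
python3 -m jog '{"delta_pos":[[-0.05,0.01,0],[-0.058,0.05,-0.0005],[-0.058,0.1,-0.0005],[-0.058,0.135,-0.0005],[-0.058,0.143,-0.0005],[-0.058,0.143,-0.0005]],"angular":[[0,0,0],[0,0,0],[0,0,0],[0,0,0],[0,0,0],[0,0,0]]}' 0.06
python3 -m jog '{"delta_pos":[[0,0,0],[0,0,0],[0,0,0],[0,0,0],[0,0,0],[0,0,0]],"angular":[[0,0,0],[0,0,0],[0,0,0],[0,0,0],[0,0,0],[0,0,0]]}' 0.02 20
python3 -c "
from h import *
print(bot.sense()['tcp_pos'])"
```

```text
time_s: 20.48
tcp_pos: [556.1, 277.7, 6.4]
ee_rot: [0.501, -0.5, 0.499, -0.5]
force: [-0.1, -0.1, 0.5]
grip_width: 60.2
time_s: 21.22
tcp_pos: [556.1, 278.0, 6.6]
ee_rot: [0.501, -0.5, 0.499, -0.5]
force: [-0.8, -0.3, 6.9]
grip_width: 31.4
[556.06217498 277.95987902   6.55855709]
```

```bash
python3 -m jog '{"delta_pos":[[0,0,0],[0,0,0],[0,-0.03,0],[0,-0.08,0],[0.04,-0.13,0],[0.059,-0.1425,0],[0.059,-0.1425,0],[0.059,-0.1425,0]],"angular":[[0,0,0],[0,0,0],[0,0,0],[0,0,0],[0,0,0],[0,0,0],[0,0,0],[0,0,0]]}' 0.06
python3 - <<'E'
from h import *
p=imaging.capture('wrist')
u=proj(p,(557,277,30));print(u,bot.sense()['tcp_pos'])
x,y=int(u[0])-25,int(u[1])-25
cv2.imwrite('pics/w7c.png',cv2.resize(p['frame'][y:y+50,x:x+50,::-1],(500,500),interpolation=cv2.INTER_NEAREST));print(x,y)
import pickle;pickle.dump(p,open('w7.pkl','wb'))
E
```

```text
time_s: 22.22
tcp_pos: [555.3, 219.1, 147.1]
ee_rot: [-0.5, 0.501, -0.5, 0.499]
force: [0.2, 0.3, -0.3]
grip_width: 60.2
[257.41980733 131.78563826] [555.15584037 219.29315802 146.9679784 ]
232 106
```

View pics/w7c.png

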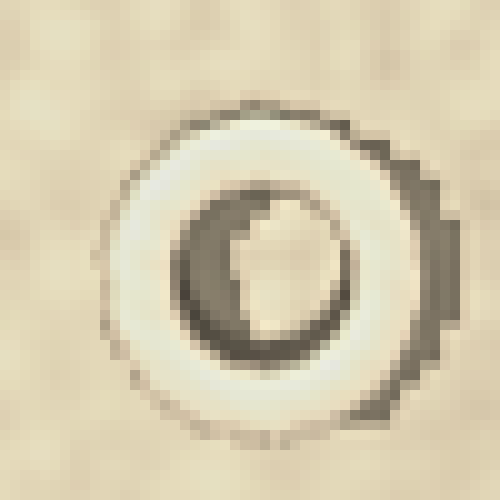

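Run:
```python
from h import *
import pickle
p=pickle.load(open('w7.pkl','rb'));print(onz(p,257.8,132.5,30),p['eye'])
for _ in range(3):
    p=imaging.capture('wrist');print(p['eye'],bot.sense()['tcp_pos'])
g=cv2.cvtColor(p['frame'],cv2.COLOR_RGB2GRAY)
def ringfit(p,X,thr):
    u=proj(p,X);g=cv2.cvtColor(p['frame'],cv2.COLOR_RGB2GRAY)
    for t in thr:
        b=(g>t).astype(np.uint8);x,y=int(u[0])-25,int(u[1])-25
        cs,_=cv2.findContours(b[y:y+50,x:x+50],cv2.RETR_LIST,cv2.CHAIN_APPROX_NONE)
        for c in cs:
            if len(c)>20:
                e=cv2.fitEllipse(c);cc=(e[0][0]+x,e[0][1]+y);print(t,e[1],cc,onz(p,*cc,30))
ringfit(p,(557,277,30),(195,205,215))
```

```text
[557.36651471 276.32440756] [556.71761713 298.25835722 318.46084256]
[556.65257768 298.46450342 318.30909251] [555.2093113  219.34497624 147.02664568]
[556.65174106 298.55368912 318.34553432] [555.27547713 219.37082452 147.17043742]
[556.68756669 298.56254078 318.49132189] [555.42262282 219.3452605  147.36196669]
195 (18.78032112121582, 19.11680030822754) (257.7704563140869, 133.49913787841797) [557.31734489 275.63509016]
195 (31.892906188964844, 35.63544464111328) (259.60286712646484, 132.4934139251709) [559.076052   276.59215002]
195 (57.98878860473633, 57.98878860473633) (256.5, 131.5) [556.09184219 277.52582444]
205 (7.050614356994629, 18.651052474975586) (254.91011428833008, 147.3549690246582) [554.56891675 262.32882311]
205 (8.752218246459961, 12.64641284942627) (260.3588352203369, 132.40526962280273) [559.80229384 276.67725327]
205 (19.93718147277832, 20.682323455810547) (257.8072147369385, 133.3815746307373) [557.35239199 275.74667684]
205 (51.10902404785156, 55.839542388916016) (256.60726165771484, 132.48918533325195) [556.19653031 276.59003102]
215 (5.813551902770996, 9.304744720458984) (252.0287857055664, 153.49802017211914) [551.74814068 256.32307153]
215 (4.651018142700195, 8.252005577087402) (234.62465405464172, 151.80506896972656) [534.72449896 257.9577429 ]
215 (6.102748870849609, 7.567486763000488) (238.18645811080933, 132.96821784973145) [538.47835801 276.1109945 ]
215 (20.36522102355957, 21.00718116760254) (257.90185356140137, 133.32497215270996) [557.44327634 275.80055035]
215 (29.770830154418945, 29.918800354003906) (257.8284721374512, 133.1903419494629) [557.3723211  275.92806251]
215 (6.599546909332275, 8.86001205444336) (255.81024169921875, 110.96622896194458) [555.40854472 296.61472065]
215 (7.799227237701416, 15.087714195251465) (236.70047903060913, 113.87331485748291) [537.3274628  293.93103982]
```

```bash
python3 -m jog '{"delta_pos":[[-0.05,0.01,0],[-0.0577,0.05,0.0005],[-0.0577,0.1,0.0005],[-0.0577,0.135,0.0005],[-0.0577,0.141,0.0005],[-0.0577,0.141,0.0005]],"angular":[[0,0,0],[0,0,0],[0,0,0],[0,0,0],[0,0,0],[0,0,0]]}' 0.06
python3 -m jog '{"delta_pos":[[0,0,0],[0,0,0],[0,0,0],[0,0,0],[0,0,0]],"angular":[[0,0,0],[0,0,0],[0,0,0],[0,0,0],[0,0,0]]}' 0.02 20
python3 -c "
from h import *
print(bot.sense()['tcp_pos'])"
```

```text
time_s: 23.18
tcp_pos: [556.4, 276.8, 7.8]
ee_rot: [0.501, -0.501, 0.499, -0.499]
force: [0.4, 0.4, 0.2]
grip_width: 59.5
time_s: 23.8
tcp_pos: [556.6, 276.6, 8.1]
ee_rot: [0.501, -0.5, 0.499, -0.5]
force: [-1.7, -0.4, 8.3]
grip_width: 31.6
[556.58170388 276.64423621   8.05793448]
```

```bash
python3 -m jog '{"delta_pos":[[0,-0.04,0],[0,-0.08,0],[0.05,-0.09,-0.006],[0.1,-0.08,-0.012],[0.13,-0.06,-0.0165],[0.1334,-0.04,-0.0165],[0.1334,-0.037,-0.0165],[0.1334,-0.037,-0.0165]],"angular":[[0,0,0],[0,0,0],[0,0,0],[0,0,0],[0,0,0],[0,0,0],[0,0,0],[0,0,0]]}'
python3 - <<'E'
from h import *
for _ in range(2):
    p=imaging.capture('wrist')
    s=bot.sense();print(s['tcp_pos'],s['force'])
save(p,'w8');p=imaging.capture('side');save(p,'s8')
u=proj(p,(540,143,25))*1;x,y=int(u[0])-50,int(u[1])-40
cv2.imwrite('pics/s8c.png',cv2.resize(p['frame'][y:y+75,x:x+100,::-1],(800,600)))
E
```

```text
time_s: 24.8
tcp_pos: [540.3, 143.5, 44.7]
ee_rot: [0.501, -0.501, 0.499, -0.499]
force: [0.5, 0.8, -0.4]
grip_width: 31.5
[540.48411587 143.6090894   45.02832031] [ 0.3034114   0.40477209 -1.10242354]
[540.53298314 143.65715926  45.11982878] [ 1.06907608  0.66961759 -0.9029023 ]
```

View pics/w8.png

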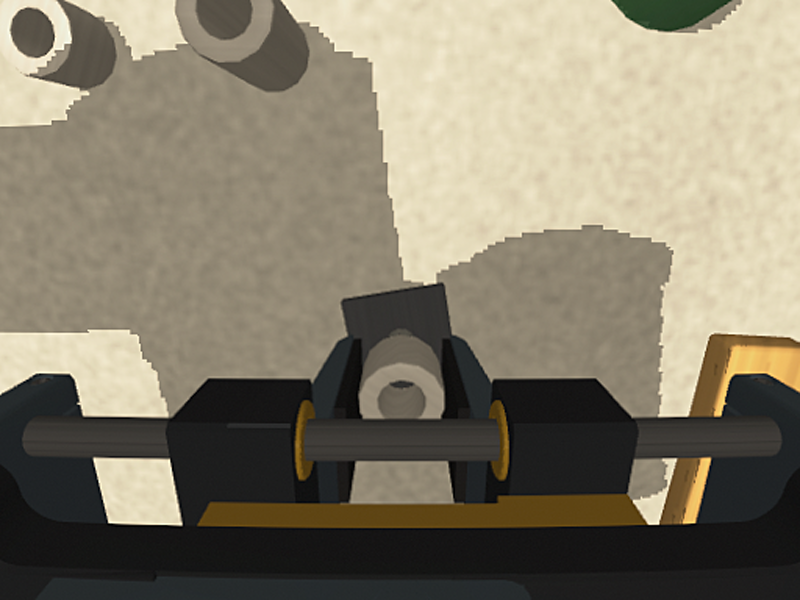

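View pics/s8c.png

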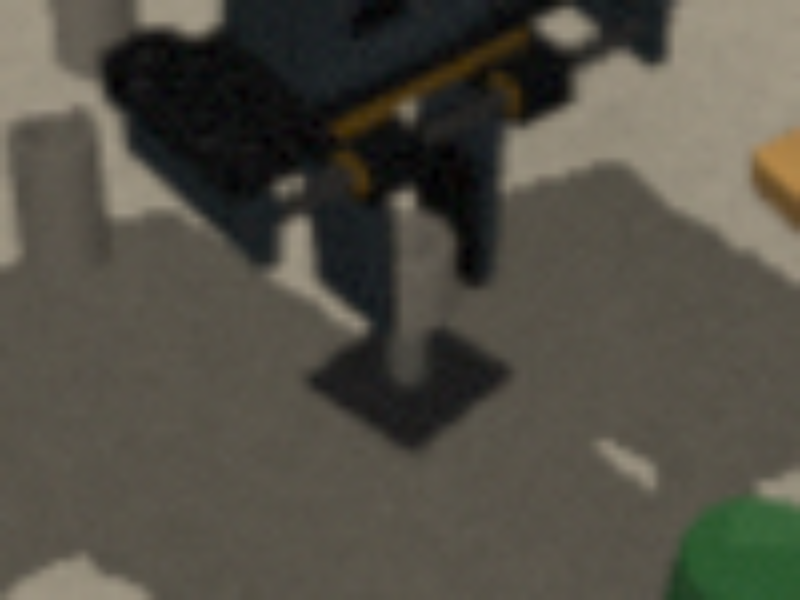

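```bash
python3 -m jog '{"delta_pos":[[0.0004,0.006,-0.0004],[0.0004,0.01,-0.0004],[0.0004,0.013,-0.0004],[0.0004,0.015,-0.0004],[0.0004,0.015,-0.0004]],"angular":[[0,0,0],[0,0,0],[0,0,0],[0,0,0],[0,0,0]]}'
python3 -c "
from h import *
print(bot.sense()['tcp_pos'])"
```

```text
time_s: 25.58
tcp_pos: [539.6, 142.7, 29.2]
ee_rot: [-0.501, 0.501, -0.499, 0.499]
force: [0.1, -0.3, -0.7]
grip_width: 31.3
[539.59910256 142.6603424   29.24283866]
```

```bash
python3 -m jog '{"delta_pos":[[0,0.004,0],[0,0.008,0],[0,0.012,0],[0,0.014,0],[0,0.014,0]],"angular":[[0,0,0],[0,0,0],[0,0,0],[0,0,0],[0,0,0]]}'
python3 -c "
from h import *
p=imaging.capture('side')
print(bot.sense()['tcp_pos'],bot.sense()['force'])"
```

```text
time_s: 26.2
tcp_pos: [539.5, 142.7, 15.2]
ee_rot: [-0.501, 0.501, -0.499, 0.499]
force: [-0.2, 0.7, 0.1]
grip_width: 31.5
[539.6383065  142.69647927  15.3751443 ] [-0.38942319  0.84589313 -1.25320431]
```

```bash
python3 -m jog '{"delta_pos":[[0,0.001,0],[0,0.001,0],[0,0.001,0],[0,-0.02,0],[0,-0.07,0],[0,-0.12,-0.02],[-0.03,-0.135,-0.065],[-0.06,-0.135,-0.11]],"angular":[[0,0,0],[0,0,0],[0,0,0],[0,0,0],[0,0,0],[0,0,0],[0,0,0],[0,0,0]]}' 0.06
python3 -m jog '{"delta_pos":[[-0.0175,0,-0.03],[-0.0175,0,-0.03],[-0.0175,0,-0.03],[-0.0175,0,-0.03]],"angular":[[0,0,0],[0,0,0],[0,0,0],[0,0,0]]}'
python3 - <<'E'
from h import *
p=imaging.capture('wrist');save(p,'w9')
u=proj(p,(400.5,277,30));print(u,bot.sense()['tcp_pos'],p['eye'])
x,y=int(u[0])-25,int(u[1])-25
cv2.imwrite('pics/w9c.png',cv2.resize(p['frame'][y:y+50,x:x+50,::-1],(500,500),interpolation=cv2.INTER_NEAREST));print(x,y)
import pickle;pickle.dump(p,open('w9.pkl','wb'))
p=imaging.capture('side');save(p,'s9')
E
```

```text
time_s: 27.25
tcp_pos: [429.2, 203.1, 151.8]
ee_rot: [0.501, -0.499, 0.499, -0.5]
force: [0.1, 1.6, -0.6]
grip_width: 60.1
time_s: 27.75
tcp_pos: [400.4, 219.5, 150.4]
ee_rot: [0.501, -0.5, 0.5, -0.5]
force: [0.2, -0.8, -0.3]
grip_width: 59.7
[255.46053267 132.02876262] [400.21780622 219.51444242 150.33886023] [401.473058   298.63942371 321.77357546]
230 107
```

View pics/w9.png

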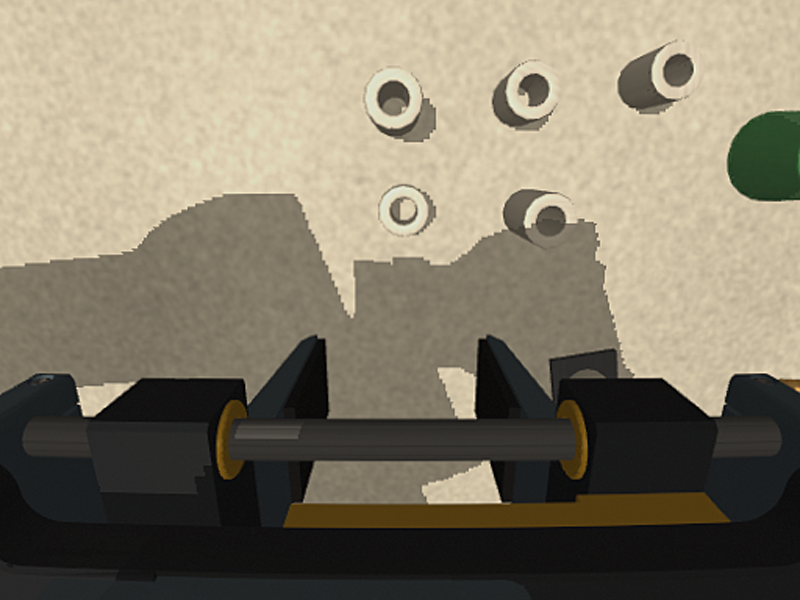

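View pics/w9c.png

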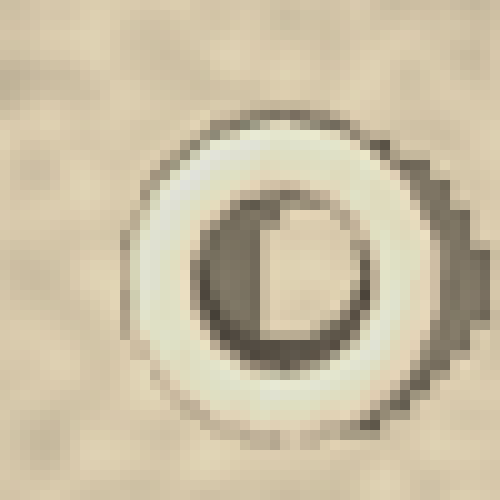

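View pics/s9.png

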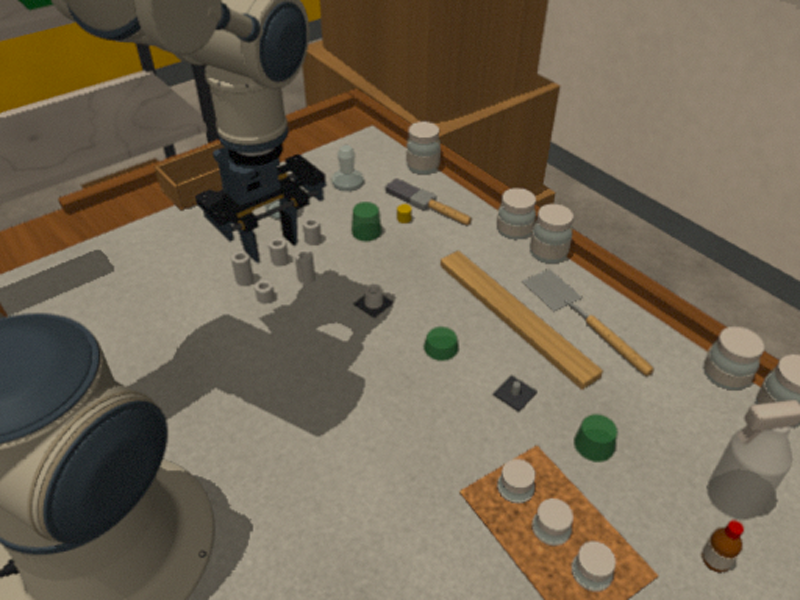

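Run:
```python
from h import *
import pickle
p=pickle.load(open('w9.pkl','rb'));print(onz(p,258,134.2,30))
print(bot.sense()['tcp_pos'])
```

```text
[402.97083587 274.91914891]
[400.1145513  219.52697704 150.31468306]
```

```bash
python3 -m jog '{"delta_pos":[[-0.05,0.01,0.0015],[-0.056,0.05,0.0015],[-0.056,0.1,0.0015],[-0.056,0.135,0.0015],[-0.056,0.143,0.0015],[-0.056,0.143,0.0015]],"angular":[[0,0,0],[0,0,0],[0,0,0],[0,0,0],[0,0,0],[0,0,0]]}' 0.06
python3 -m jog '{"delta_pos":[[0,0,0],[0,0,0],[0,0,0],[0,0,0],[0,0,0]],"angular":[[0,0,0],[0,0,0],[0,0,0],[0,0,0],[0,0,0]]}' 0.02 20
python3 -c "
from h import *
print(bot.sense()['tcp_pos'])"
```

```text
time_s: 28.6
tcp_pos: [401.2, 275.8, 7.7]
ee_rot: [-0.5, 0.501, -0.5, 0.499]
force: [-0.3, -0.1, 0.3]
grip_width: 60.2
time_s: 29.22
tcp_pos: [401.2, 276.0, 8.0]
ee_rot: [0.501, -0.5, 0.499, -0.499]
force: [-0.6, -0.9, 10.3]
grip_width: 32.1
[401.16490681 276.0278706    7.97215175]
```

```bash
python3 -m jog '{"delta_pos":[[0,-0.05,0],[0.005,-0.09,0.002],[0.055,-0.1,0.024],[0.107,-0.1,0.047],[0.159,-0.1,0.07],[0.211,-0.1,0.093],[0.263,-0.1,0.117],[0.315,-0.1,0.14]],"angular":[[0,0,0],[0,0,0],[0,0,0],[0,0,0],[0,0,0],[0,0,0],[0,0,0],[0,0,0]]}'
python3 -m jog '{"delta_pos":[[0.05,0,0.022],[0.1,0.03,0.045],[0.1126,0.055,0.0502],[0.1126,0.063,0.0502],[0.1126,0.063,0.0502],[0.1126,0.063,0.0502]],"angular":[[0,0,0],[0,0,0],[0,0,0],[0,0,0],[0,0,0],[0,0,0]]}'
python3 - <<'E'
from h import *
for _ in range(2):
    p=imaging.capture('wrist')
    s=bot.sense();print(s['tcp_pos'],s['force'])
save(p,'w10')
E
```

```text
time_s: 30.22
tcp_pos: [542.1, -40.7, 107.6]
ee_rot: [0.501, -0.501, 0.499, -0.499]
force: [0.5, 0.6, -0.6]
grip_width: 32.2
time_s: 30.98
tcp_pos: [592.3, -150.4, 45.5]
ee_rot: [0.501, -0.501, 0.499, -0.499]
force: [-0.3, 0.3, -1.0]
grip_width: 32.1
[ 592.43401846 -150.54500742   45.54944683] [-0.10226335 -0.28841146  0.15313293]
[ 592.45715625 -150.66754912   45.44724177] [0.23286741 0.02976148 0.08097421]
```

View pics/w10.png

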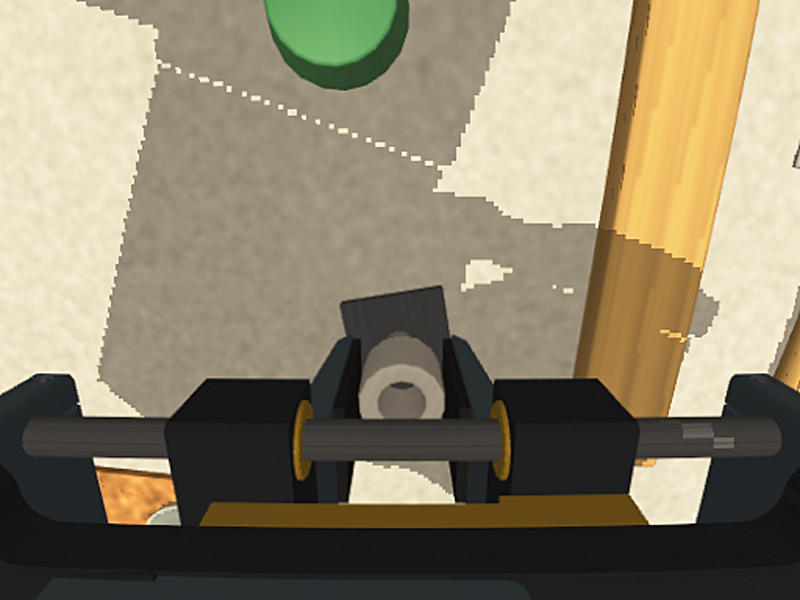

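```bash
python3 -m jog '{"delta_pos":[[0.0013,0.006,-0.0011],[0.0013,0.01,-0.0011],[0.0013,0.013,-0.0011],[0.0013,0.015,-0.0011],[0.0013,0.015,-0.0011]],"angular":[[0,0,0],[0,0,0],[0,0,0],[0,0,0],[0,0,0]]}'
python3 -c "
from h import *
print(bot.sense()['tcp_pos'],bot.sense()['force'])"
```

```text
time_s: 31.7
tcp_pos: [590.9, -152.5, 29.2]
ee_rot: [-0.501, 0.501, -0.5, 0.499]
force: [0.2, -0.3, -0.0]
grip_width: 32.2
[ 590.90675263 -152.53467223   29.20443873] [ 0.22224318 -0.32250046 -0.02250162]
```

```bash
python3 -m jog '{"delta_pos":[[0,0.004,0],[0,0.008,0],[0,0.012,0],[0,0.0145,0],[0,0.0145,0]],"angular":[[0,0,0],[0,0,0],[0,0,0],[0,0,0],[0,0,0]]}'
python3 -c "
from h import *
p=imaging.capture('side')
print(bot.sense()['tcp_pos'],bot.sense()['force'])"
```

```text
time_s: 32.33
tcp_pos: [590.9, -152.5, 14.7]
ee_rot: [-0.501, 0.501, -0.499, 0.499]
force: [0.1, -0.1, -0.8]
grip_width: 32.1
[ 590.95426859 -152.57161814   14.82160239] [ 0.21826194 -0.80205124 -0.24060786]
```

```bash
python3 -m jog '{"delta_pos":[[0,0.0005,0],[0,0.0005,0],[0,0.0005,0],[0,-0.03,0],[0,-0.08,0],[-0.03,-0.12,0.03],[-0.07,-0.13,0.07],[-0.11,-0.135,0.11]],"angular":[[0,0,0],[0,0,0],[0,0,0],[0,0,0],[0,0,0],[0,0,0],[0,0,0],[0,0,0]]}' 0.0912
python3 -m jog '{"delta_pos":[[-0.01,0,0.007],[-0.01,0,0.007],[-0.01,0,0.007],[-0.01,0,0.007]],"angular":[[0,2.7,0],[0,2.7,0],[0,2.7,0],[0,2.7,0]]}'
python3 - <<'E'
from h import *
np.set_printoptions(precision=2,suppress=True)
for n in ('wrist','side','top'):
    p=imaging.capture(n);save(p,n[0]+'11')
    for l in ('bridge','jar_1'):
        for d in nets.mark_of(l,p): print(n,l,d['score'],np.array(d['at']))
    m=nets.cut_out('bridge',p)
    if m and n!='side':
        q=cv2.boxPoints(cv2.minAreaRect(cv2.findNonZero(m[0]['pixels'].astype(np.uint8))));print(np.array([onz(p,*a,20) for a in q]))
s=bot.sense();print(s['tcp_pos'],rot(s['ee_rot']))
E
```

```text
time_s: 33.38
tcp_pos: [702.1, -41.2, 151.4]
ee_rot: [0.501, -0.5, 0.499, -0.5]
force: [1.7, -1.1, -1.2]
grip_width: 91.1
time_s: 33.88
tcp_pos: [707.2, -33.2, 150.0]
ee_rot: [0.489, -0.489, 0.511, -0.511]
force: [0.7, 0.0, 0.1]
grip_width: 91.5
wrist bridge 0.56 [705.1 -36.3  -0.4]
[[ 674.67 -209.78]
 [ 697.87  142.85]
 [ 741.42  140.86]
 [ 733.98 -212.58]]
side bridge 0.79 [706.3 -31.3  -0.2]
side jar_1 0.89 [ 473.3 -272.6    5.5]
side jar_1 0.88 [ 462.9 -414.1    5.4]
side jar_1 0.72 [ 469.3 -344.7    5.9]
side jar_1 0.57 [651.  311.2  -2.1]
top bridge 0.96 [707.2 -32.1  -2.7]
top bridge 0.34 [562.4 466.9  -0.5]
top jar_1 0.78 [ 462.2 -412.3    6.3]
top jar_1 0.72 [ 472.  -265.4    4. ]
top jar_1 0.65 [ 467.5 -344.5    6. ]
[[ 692.91  147.38]
 [ 740.32  145.6 ]
 [ 724.21 -182.68]
 [ 677.13 -179.6 ]]
[707.7  -32.23 149.91] [[-0.04 -0.    1.  ]
 [-1.   -0.   -0.04]
 [ 0.   -1.   -0.  ]]
```

View pics/w11.png

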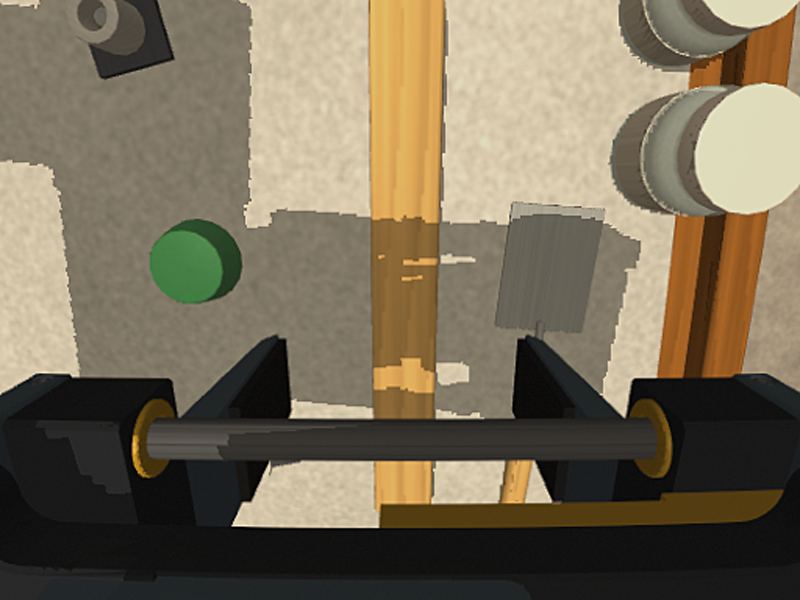

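View pics/s11.png

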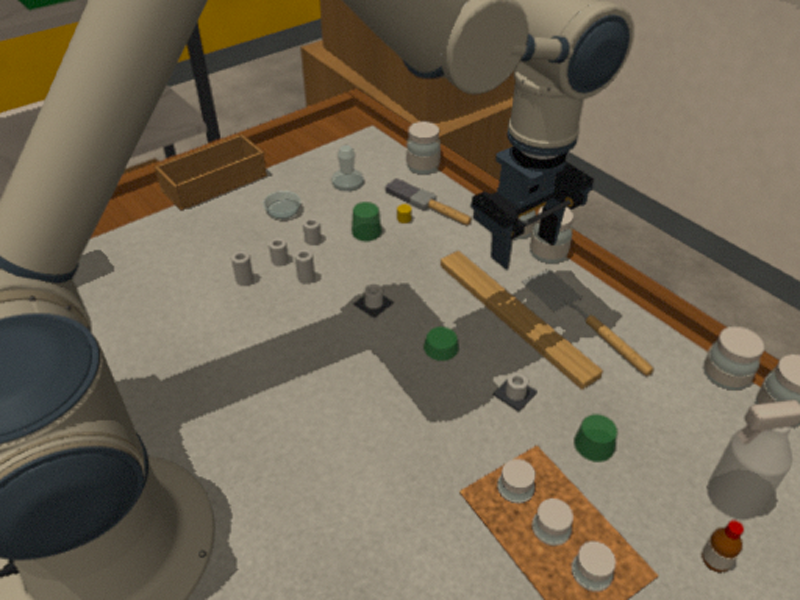

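```bash
python3 -m jog '{"delta_pos":[[0,0.04,0],[0,0.09,0],[0,0.13,0],[0,0.144,0],[0,0.147,0],[0,0.147,0],[0,0.147,0]],"angular":[[0,0,0],[0,0,0],[0,0,0],[0,0,0],[0,0,0],[0,0,0],[0,0,0]]}'
python3 -m jog '{"delta_pos":[[0,0,0],[0,0,0],[0,0,0],[0,0,0],[0,0,0],[0,0,0]],"angular":[[0,0,0],[0,0,0],[0,0,0],[0,0,0],[0,0,0],[0,0,0]]}' 0.03 40
python3 -c "
from h import *
print(bot.sense()['tcp_pos'],bot.sense()['force'])"
```

```text
time_s: 35.35
tcp_pos: [708.6, -32.4, 4.5]
ee_rot: [-0.489, 0.488, -0.51, 0.512]
force: [0.1, -0.3, 0.4]
grip_width: 91.5
time_s: 36.1
tcp_pos: [707.8, -32.3, 2.9]
ee_rot: [-0.489, 0.489, -0.511, 0.511]
force: [0.9, 0.4, -0.8]
grip_width: 44.5
[707.7636561  -32.29765662   2.89138617] [ 0.92054735  0.40539013 -0.80625447]
```

```bash
python3 -m jog '{"delta_pos":[[0,-0.04,0],[0,-0.09,0],[-0.005,-0.1,-0.03],[-0.013,-0.1,-0.08],[-0.0225,-0.1,-0.125],[-0.0225,-0.09,-0.143],[-0.0225,-0.07,-0.143],[-0.0225,-0.06,-0.143]],"angular":[[0,0,0],[0,0,0],[0,-3,0],[0,-6,0],[0,-9,0],[0,-12.5,0],[0,-12.5,0],[0,-12.5,0]]}'
python3 -m jog '{"delta_pos":[[0,0,0],[0,0,0]],"angular":[[0,0,0],[0,0,0]]}'
python3 - <<'E'
from h import *
np.set_printoptions(precision=3,suppress=True)
p=imaging.capture('side');save(p,'s12');q=imaging.capture('top');save(q,'t12')
s=bot.sense();print(s['tcp_pos'],s['force'],rot(s['ee_rot']),s['grip_width'])
m=nets.cut_out('bridge',q)
if m: print(np.array([onz(q,*a,77) for a in cv2.boxPoints(cv2.minAreaRect(cv2.findNonZero(m[0]['pixels'].astype(np.uint8))))]))
E
```

```text
time_s: 37.1
tcp_pos: [565.4, -3.4, 62.2]
ee_rot: [-0.541, 0.542, -0.455, 0.455]
force: [0.6, 0.3, -1.9]
grip_width: 44.8
time_s: 37.35
tcp_pos: [566.3, -3.5, 63.3]
ee_rot: [0.542, -0.541, 0.455, -0.455]
force: [-0.1, -0.2, -2.2]
grip_width: 44.9
[566.308  -3.481  63.415] [-0.49  -0.349 -1.965] [[ 0.173  0.001  0.985]
 [-0.985 -0.     0.173]
 [ 0.    -1.     0.001]] 44.49544591716389
[[ 560.018  177.06 ]
 [ 617.178 -179.244]
 [ 571.226 -185.726]
 [ 514.21   169.304]]
```

View pics/s12.png

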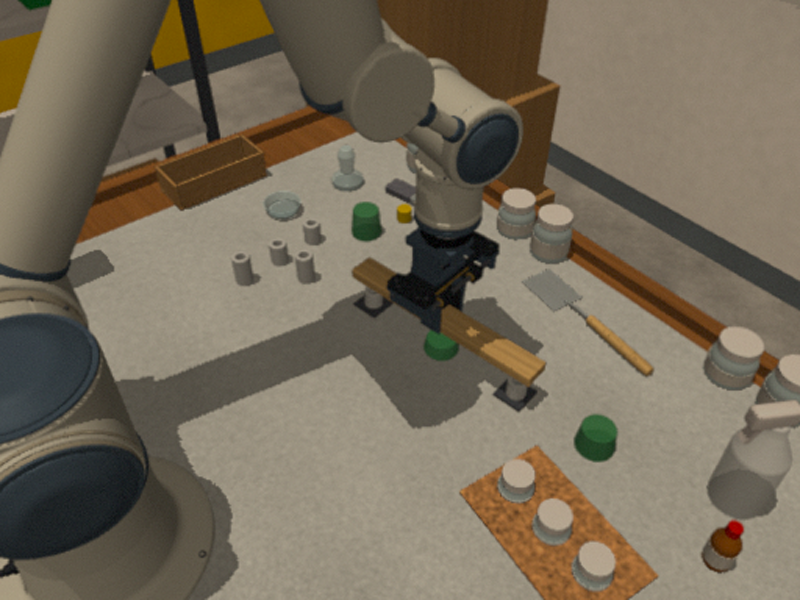

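View pics/t12.png

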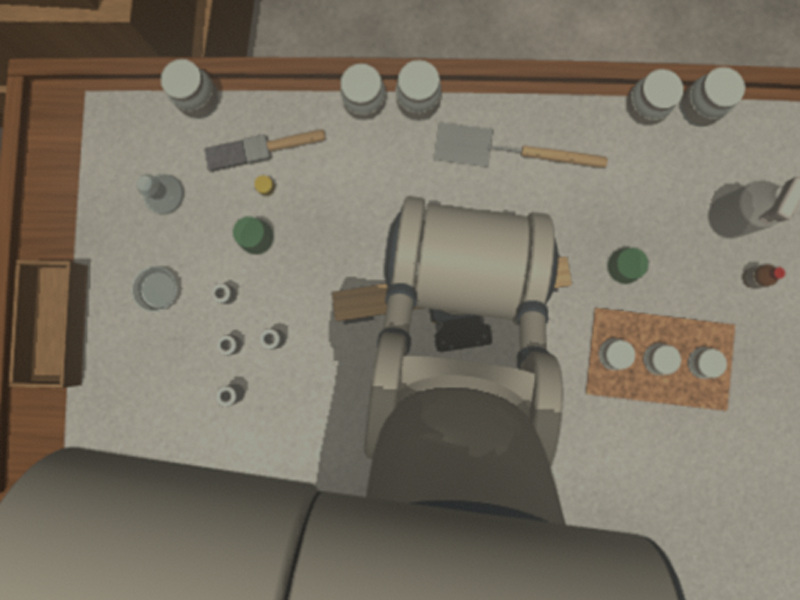

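```bash
python3 -m jog '{"delta_pos":[[0,0.008,0],[0,0.016,0],[0,0.021,0],[0,0.023,0],[0,0.0235,0],[0,0.0235,0]],"angular":[[0,0,0],[0,0,0],[0,0,0],[0,0,0],[0,0,0],[0,0,0]]}'
python3 - <<'E'
from h import *
for _ in range(3):
    p=imaging.capture('side');s=bot.sense();print(s['tcp_pos'],s['force'],s['moment'])
save(p,'s13')
E
```

```text
time_s: 38.25
tcp_pos: [566.0, -3.4, 39.6]
ee_rot: [0.541, -0.541, 0.455, -0.455]
force: [0.7, 0.2, -1.8]
grip_width: 44.6
[565.95489646  -3.40335192  39.57782499] [ 0.05247095 -0.9018175  -1.94184327] [-0.10828411  0.04732728  0.079317  ]
[565.97005315  -3.43766018  39.60178395] [ 0.82339933  0.44475229 -1.79601703] [-0.13361696  0.02921081 -0.00391765]
[565.94440071  -3.45013859  39.58513734] [-0.10079343  0.17775826 -1.2342144 ] [-0.1027876   0.00288877  0.02846923]
```

Still carrying (−1.9 N); lower a hair more.

```bash
python3 -m jog '{"delta_pos":[[0,0.001,0],[0,0.001,0],[0,0.001,0]],"angular":[[0,0,0],[0,0,0],[0,0,0]]}'
python3 -c "
from h import *
for _ in range(2):
    p=imaging.capture('side');s=bot.sense();print(s['tcp_pos'],s['force'],s['moment'])
"
```

```text
time_s: 38.78
tcp_pos: [566.0, -3.5, 38.9]
ee_rot: [0.542, -0.541, 0.455, -0.455]
force: [-1.9, 0.8, 6.9]
grip_width: 44.4
[565.99512024  -3.46376914  38.84514737] [-1.56716373  0.61451628  7.08219152] [-0.03518496  0.4404311   0.00166469]
[566.01688536  -3.45449582  38.83836234] [-2.40607846  0.31326326  5.90019813] [-0.03477439  0.38131239 -0.05435261]
```

Contact. Release, retreat straight up.

```bash
python3 -m jog '{"delta_pos":[[0,0,0],[0,0,0],[0,0,0],[0,0,0],[0,0,0],[0,0,0]],"angular":[[0,0,0],[0,0,0],[0,0,0],[0,0,0],[0,0,0],[0,0,0]]}' 0.0912
python3 -m jog '{"delta_pos":[[0,-0.02,0],[0,-0.06,0],[0,-0.11,0],[-0.04,-0.16,-0.03],[-0.09,-0.18,-0.05],[-0.14,-0.2,-0.06],[-0.19,-0.2,-0.07],[-0.23,-0.2,-0.07]],"angular":[[0,0,0],[0,0,0],[0,0,0],[0,0,0],[0,0,0],[0,0,0],[0,0,0],[0,0,0]]}'
python3 -m jog '{"delta_pos":[[0,0,0],[0,0,0],[0,0,0],[0,0,0]],"angular":[[0,0,0],[0,0,0],[0,0,0],[0,0,0]]}'
python3 - <<'E'
from h import *
np.set_printoptions(precision=2,suppress=True)
for n in ('side','top'):
    p=imaging.capture(n);save(p,n[0]+'14')
    for l in ('bridge','jar_1','glass_low','glass_mid','glass_high','dish'):
        for d in nets.mark_of(l,p)[:4]: print(n,l,round(d['score'],2),np.array(d['at']))
    m=nets.cut_out('bridge',p)
    if m and n=='top':
        q=cv2.boxPoints(cv2.minAreaRect(cv2.findNonZero(m[0]['pixels'].astype(np.uint8))));c=np.array([onz(p,*a,56) for a in q]);print(c,c.mean(0))
    u=proj(p,(565,0,30));x,y=int(u[0])-75,int(u[1])-56
    cv2.imwrite(f'pics/{n}14c.png',cv2.resize(p['frame'][y:y+112,x:x+150,::-1],(800,600),interpolation=cv2.INTER_CUBIC))
E
```

```text
time_s: 39.62
tcp_pos: [565.9, -3.4, 38.4]
ee_rot: [0.541, -0.541, 0.455, -0.455]
force: [0.5, 0.0, 0.1]
grip_width: 90.9
time_s: 40.62
tcp_pos: [456.0, 212.6, 238.9]
ee_rot: [0.542, -0.541, 0.455, -0.455]
force: [0.7, -0.9, 0.2]
grip_width: 91.1
time_s: 41.12
tcp_pos: [457.4, 210.3, 238.4]
ee_rot: [-0.541, 0.541, -0.455, 0.455]
force: [-0.2, 0.8, -0.6]
grip_width: 91.0
side bridge 0.68 [ 590.6 -157.5   22. ]
side bridge 0.25 [477.9 343.2  21.1]
side jar_1 0.76 [ 471.6 -273.     8.3]
side jar_1 0.59 [ 465.3 -414.3    7.8]
side jar_1 0.24 [566.9  -4.   41.9]
side glass_low 0.74 [ 467.2 -343.7    6.2]
side glass_low 0.53 [562.3 -10.5   5.5]
side glass_low 0.44 [ 593.5 -156.9   23.9]
side glass_mid 0.44 [ 465.  -414.6    7. ]
side glass_high 0.82 [651.8 313.    1.1]
side dish 0.79 [560.8 474.5  -1.6]
top bridge 0.8 [565.9  -2.8  35.2]
top bridge 0.66 [ 594.3 -152.2    7.2]
top bridge 0.19 [565.4  -9.7  44.6]
top jar_1 0.88 [ 472.1 -268.1    9.5]
top jar_1 0.68 [ 466.7 -341.9    5.3]
top jar_1 0.64 [ 460.4 -410.5    2.3]
top glass_low 0.63 [568.6  -7.5  -1.3]
top glass_mid 0.86 [ 616.2 -290.7    3.9]
top glass_high 0.61 [649.4 315.6  -0.8]
top glass_high 0.3 [ 467.7 -344.6    2.7]
top dish 0.63 [560.3 466.4   1.2]
[[ 558.98  179.28]
 [ 621.07 -177.83]
 [ 572.84 -185.29]
 [ 510.94  170.5 ]] [565.96  -3.34]
```

View pics/t14.png

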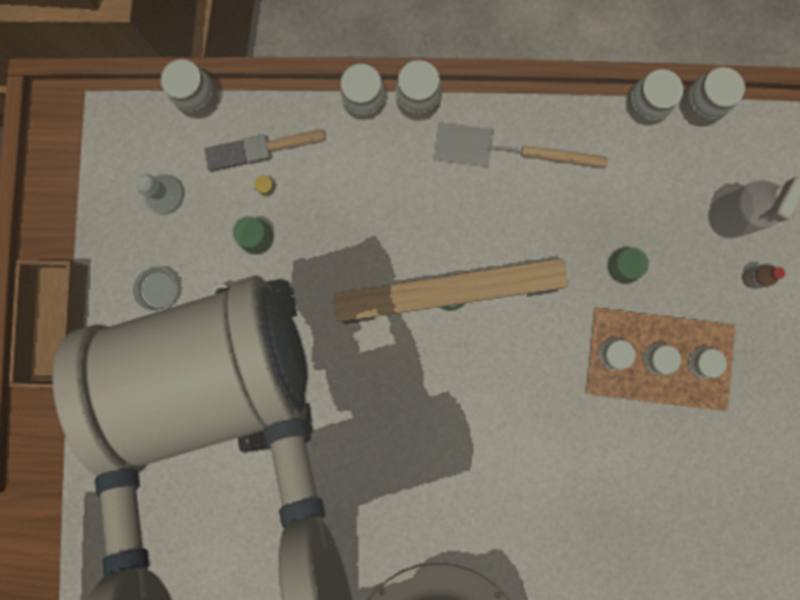

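View pics/side14c.png

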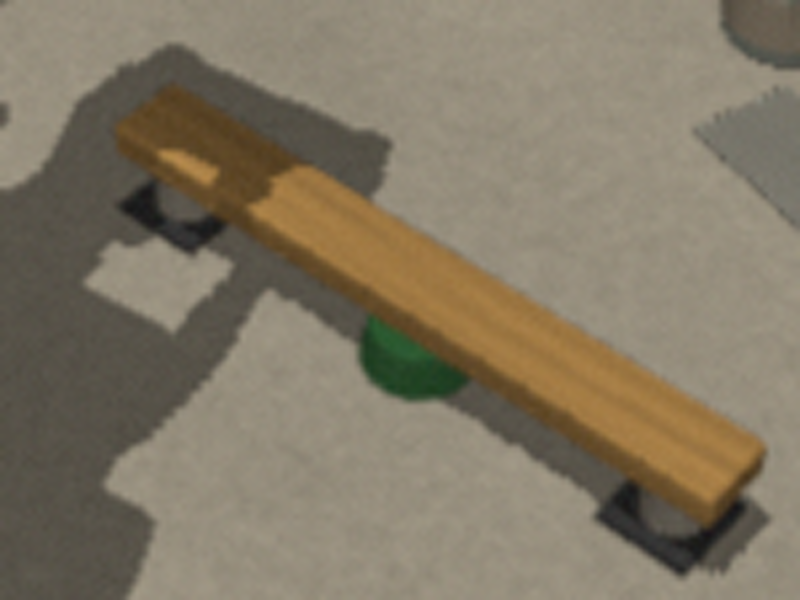

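View pics/s14.png

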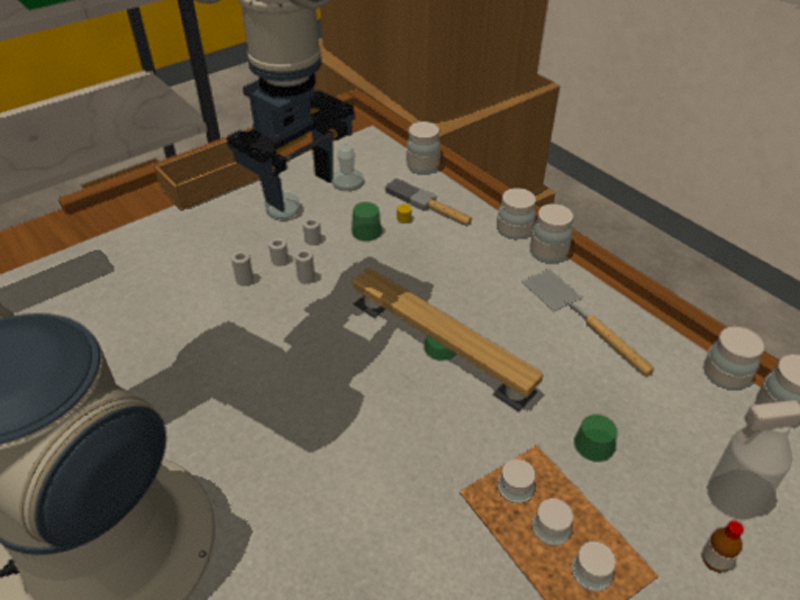

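```bash
python3 -c "
from plant import finish_job
print(finish_job())"
```

```text
the job is handed in; nothing more can be done
None
```

The bridge is set up over the 26 mm glass block, and I handed the job in at about 42 s of the 210 s. There were three jars near the block; all three now stand on the cork board. The two 30 mm sleeves are down on the studs, with the bridge laid across them.

**Last checks in the top and side pictures:**
- **Jars:** they stand upright on the board, at about board y −67, 0 and +72 mm.
- **Sleeves:** both slid down over the studs without resistance.
- **Bridge:** its centre measured (566.0, −3.3) mm, against a feet midpoint of (565.7, −4.1) mm. It lies at 9.9°, the same as the line through the studs. Its height was not measured exactly. Contact came where the sleeve tops should be, and the top picture put its underside near 35 mm against the expected 36.
- **Glass and dish:** all three glass blocks and the dish read within about 5 mm of where they started, which is the networks' own scatter. The one exception was the networks' side-view dish reading, about 3–8 mm from the earlier ones, but the dish was not touched.
- **Robot:** the gripper was open and clear of everything at hand-in.

**Disagreements:** the wrist camera read positions about 1.3 mm too far in x. I corrected for this by gripping a sleeve once and re-measuring it. The networks also gave several false detections, such as calling a sleeve a bridge or a jar a glass block. I discarded those after checking the pictures. I saw no sign of anything being knocked aside.

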